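# Lock the tube rotator's drum shaft to its drive hub

## Robot

A 6-joint arm with a two-finger parallel gripper is mounted at the origin on the work surface. World frame = base frame: x ahead of the robot, y to its left, z up, the work surface at z = 0. Lengths are in m, angles in rad, forces in N, time in s.
With the tool pointing down it reaches from about 0.375 to 0.9 m from the base axis. Payload 3.1 kg.
Tool frame: the origin (TCP) lies between the finger pads; the fingertips stand 22 mm ahead of it and the grasp point (between the pads) lies 3 mm ahead of it; z points along the fingers, y is the line along which they close (so a half turn about z gives the same grasp; the last joint's range is limited). The gripper opens to 85 mm and grips with 20 to 120 N. Pads are 22 mm wide; open, the fingers measure 114 mm over their backs; the gripper's body (76 mm by 85 mm) begins 54 mm behind the grasp point. The pads swing forward as they close: fully open they stand 13 mm farther back than shut.
Start: joints at [-1.458, 0.527, 1.433, -0, 1.181, -0.178], TCP at [0.179, -0.599, 0.218] pointing down, gripper open.
Joint ranges: [-3.08, 3.08], [-0.75, 2.2], [0.22, 2.44], [-1.43, 4.57], [0, 2.65], [-2.85, 2.85]. Speed limits (rad/s): [2.79, 2.79, 3.14, 3.14, 3.14, 3.14].

## Interface

Orientations are given as a rotation vector (axis times angle).
In Python, from station import * gives the robot as it stands. The module is installed in compiled form; this text tells all that it offers.
- The arm moves only by the tool step_arm, never from a script. Its argument "deltas" is a list of rows, each an object with "xyz": the shift along the tool's x, y, z each as a share of 250 mm, from -1 to 1, a list of three; "angular": the turn, a rotation vector about the tool's x, y, z each as a share of pi rad, from -1 to 1, a list of three. In form: [{"xyz": [tx, ty, tz], "angular": [ax, ay, az]}, ...]. A call has 1 to 8 rows; each row is the pose to reach, as a shift and turn from the pose commanded when the call began, along the tool's axes at that moment, turning the shorter way round; what a row does not reach only later rows make up. A row lasts 1/12 s, in which the tool goes at most 41.7 mm and 7.16 degrees, less where a joint would pass 70% of its speed; a pose out of reach is approached as far as the arm can. A call with a number of a shift or a turn outside -1 to 1 is refused whole. A call with a gripper value outside its range is refused whole. "hand" is the closure in counts, from 0 (fully open) to 255 (shut), set as the call begins (left out, the last holds). The fingers move at their own pace and stop on an object; "newtons" is the grip in N (left out, the last holds). Time passes only in rows, so rows that repeat a pose let the fingers close. It gives the time, the measured TCP pose, the force, the opening and the grip force at its end, in the units of the state.
- observe(): the state, without advancing time (a new reading comes with each control period).
- snapshot(name): name is "side" or "top"; returns the picture (480x640x3 uint8, red, green, blue); there is no depth.
- calibration(name): a dict with "vfov" (degrees; the focal length in pixels is half the picture's height over the tangent of half this angle, whatever the lens; pixels are square), "cx", "cy" (the principal point, pixels), "R" (3x3) and "t" (3): a world point X has camera coordinates R X + t. Camera axes: x right, y down, z forward; pixel columns grow to the right and rows downward; lengths in m; the calibration is good to about 2 mm. A picture is of the moment at which its call begins. calibration takes no time and is no camera call.
- hand_in(): hands the job in; it is judged then, once.
The state is a dict: "t": time; "joints": joint angles; "dq": joint speeds; "joint_torque": joint torques, N m; "eef_pos": TCP position; "tcp_rot": TCP orientation; "ft_force": force on the tool from outside, world axes, zero at the start; "moment": the same for the moment, N m; "gripper_width": opening from 0.0 (shut) to 1.0 (fully open); "grip_force": force on a finger pad.
Only numpy, scipy, OpenCV 4.12 (cv2) and the standard library are available. Lean on these libraries where they do the work, as an engineer would, in place of code of your own. Each camera call takes 0.05 s, during which the arm holds its last target. There are 200 camera calls.

## Task

The drum of the tube rotator has been slid back into its drive hub and must be locked there: turn the drum until the flat on its shaft faces straight up under the hub's setscrew, then take the blue-handled hex key and tighten the setscrew (clockwise) onto the flat until it is snug, about 0.4 newton metre, without overtightening it. Put the blue key back upright in its own hole of the wooden stand, fully home, and leave the other keys, the tube rack and the beaker where they are.

Things in the scene. Friction and masses are not known exactly. Their poses are not given: they have to be found in the camera images.
- rotator: Bench tube rotator, fixed. Origin on the bench under the shaft, y along the horizontal shaft (axis 115 mm up) to the cream motor housing (135 x 120 x 172 mm high, y 85 to 205 mm). White base 150 x 395 x 12 mm. Aluminium drive hub, 52 mm diameter, y 40 to 85 mm, locked by the gears. Bearing post y -170 to -146 mm, 142 mm high.
- drum: Empty tube drum and its shaft. Origin on the axis at the rotator's y = 0, y along the shaft, z out of the flat and through the red rod. Discs 150 mm diameter at y -125 to -117 and 6 to 14 mm; between them 4 tie rods (10 mm diameter, 55 mm from the axis, 90 degrees apart, 1 red, 3 steel). Turns about y with 0.12 N m of drag, stays where it is left.
- red_rod (a point): Middle of the red tie rod, on its axis, 55 mm from the shaft's axis; the point's axes are those of the drum. The red rod is on the flat's side: when it is straight above the shaft, the flat faces straight up. It starts leaning 0.5 to 1.15 rad to the rotator's +x side.
- drum_axis (a point): Point on the shaft's axis beneath the middle of the tie rods, 115 mm above the bench. Its axes are those of the rotator.
- shaft_flat (a point): Middle of the bright flat where it shows between the hub and the drum's disc, 11.9 mm from the shaft axis, 8 mm wide, ground 0.6 mm deep into the 25 mm shaft; its z axis points out of the flat (straight up when the flat faces the setscrew).
- setscrew: M10 socket-head setscrew, upright in the hub's groove: dark head 16 mm diameter. Clockwise tightens. Drag about 0.2 N m (thread lock). It bottoms on the flat after 2.7 to 3.5 rad, on the round shaft after 0.2 to 1; D rad further the torque is 0.2 + 0.55 D^2 N m. Snug 0.3 to 0.6 N m (D 0.4 to 0.85; clamp 35 to 170 N, which it holds); 0.65 (190 N) is too much. Frame fixed, 127 mm up on its axis.
- screw_mouth (a point): Centre of the mouth of the setscrew's hexagon socket, 145 mm above the bench, at the rotator's y = 62.5 mm; it does not sink visibly. Socket 8.6 mm across flats, 14 mm deep. How the hexagon is turned is not given and differs each time: turn the key under light pressure until it drops in. Off centre, the bevelled tip is pushed sideways towards the centre.
- key8: Blue 8 mm hex key, screwdriver style, 110 g. Origin at the tip, z to the handle. Blade 75 mm long, 8 mm across flats (two flats face its +x and -x), tip bevelled over 6 mm; round handle 28 mm diameter, from 75 to 155 mm above the tip. Hangs in its hole by the handle's shoulder. In the socket it has 0.2 rad of play each way; let go there it leans several degrees.
- key8_grip (a point): Centre of the blue key's handle, on its axis, 115 mm above the tip.
- key6_grip (a point): Centre of the yellow-handled 6 mm hex key's handle (same handle and blade length); bystander.
- key5_grip (a point): Centre of the green-handled 5 mm hex key's handle (same handle and blade length); bystander.
- stand: Wooden key stand, fixed, 56 x 186 x 85 mm high; origin at the centre of its underside, y along its length. Three square 15 mm holes, 60 mm apart along y, go right through; each holds one key upright, the handle's shoulder on the stand's top, the tip 10 mm above the bench. Which key is in which hole varies.
- rack: Loose green tube rack 75 x 140 x 45 mm with three orange-capped tubes (95 mm high); bystander. Origin at the centre of its underside.
- beaker: Loose glass beaker 66 mm diameter, 85 mm high; bystander. Origin at the centre of its underside.
Things that resemble listed ones, but are neither listed nor needed, are in the scene too. Of the things like the key8, leave any that is purple; of the rest the smaller one is meant.

How it is judged:
By the outcome, as a careful person would: the job done as asked, in the order asked, and still so for the second after the job is handed in, with the robot touching nothing.
It also fails if it takes over 72 s, if anything falls off the work surface, if the arm or the gripper's body presses on something with over 40 N, if the wrist force passes 120 N, or if a joint passes its speed limit or range.

## Working session

There is one attempt and no reset: what is moved stays moved. The work goes in short steps, Python scripts to look and compute and a tool call to move; the robot and the scene stay as the last step left them, time stands still between calls to the robot, and variables do not carry over. Pictures are saved under pics/ and viewed, at most 10 in all, crops included, and the job is handed in when it is done.

Besides the shell and the picture viewer there is one more tool, called after "Call:" as name(argument=value, ...) on one line, values as JSON. step_arm: Moves the arm, as the interface text tells. Its arguments: {"type":"object","properties":{"deltas":{"type":"array","items":{"type":"object","properties":{"xyz":{"type":"array","items":{"type":"number","minimum":-1,"maximum":1}},"angular":{"type":"array","items":{"type":"number","minimum":-1,"maximum":1}}}}},"hand":{"type":"number"},"newtons":{"type":"number"}},"required":["deltas"]}

```bash
mkdir -p pics
python3 - <<'E'
from station import *
import cv2,numpy as np
for n in("side","top"):
    im=snapshot(n); cv2.imwrite(f"pics/{n}0.png",im[:,:,::-1]); c=calibration(n); print(n,c["vfov"],c["cx"],c["cy"],np.round(c["R"],3).tolist(),np.round(c["t"],3).tolist(), np.round(-np.array(c["R"]).T@np.array(c["t"]),3))
print(observe())
E
```

```text
side 47.56287446663323 312.7325348924069 237.90113094670366 [[-0.732, -0.681, 0.016], [-0.487, 0.507, -0.711], [0.476, -0.528, -0.703]] [0.297, 0.386, 0.858] [-0.003  0.46   0.873]
top 42.491559693382435 327.0702811256056 241.6745106725059 [[-0.019, -1.0, 0.006], [-0.996, 0.019, -0.083], [0.083, -0.008, -0.997]] [-0.08, 0.533, 1.295] [ 0.422 -0.08   1.335]
{'t': 0.1, 'joints': array([-1.45852674e+00,  5.28362552e-01,  1.43381271e+00,  1.25956887e-05,
        1.18140085e+00, -1.78527408e-01]), 'dq': array([ 0.00079849, -0.00121832, -0.00265361,  0.00079639,  0.00127667,
        0.00098236]), 'joint_torque': array([ 3.08466997e-04, -4.43305457e+01, -1.78586268e+01, -1.77736360e-04,
        3.86769170e-03,  6.09505491e-06]), 'eef_pos': array([ 0.1791343 , -0.59805945,  0.21692579]), 'tcp_rot': array([-3.10648336e+00, -4.54880486e-01, -1.21407811e-04]), 'ft_force': array([ 0.01318865, -0.6290797 , -0.4649544 ]), 'moment': array([ 0.02805416, -0.00909025, -0.03384729]), 'grip_force': 0.0, 'gripper_width': 1.0035795577470588}
```

View pics/side0.png

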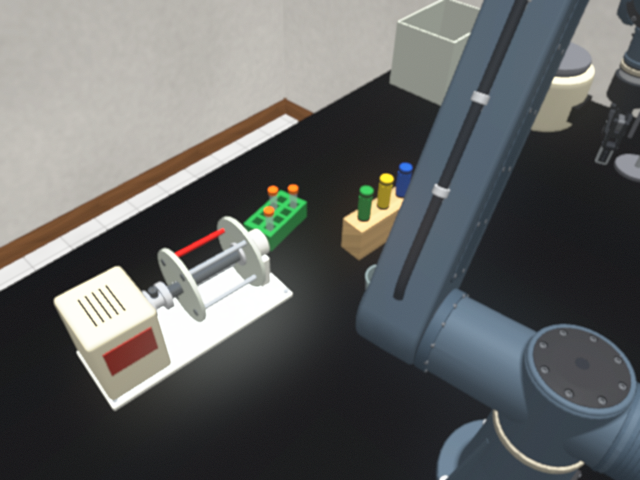

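View pics/top0.png

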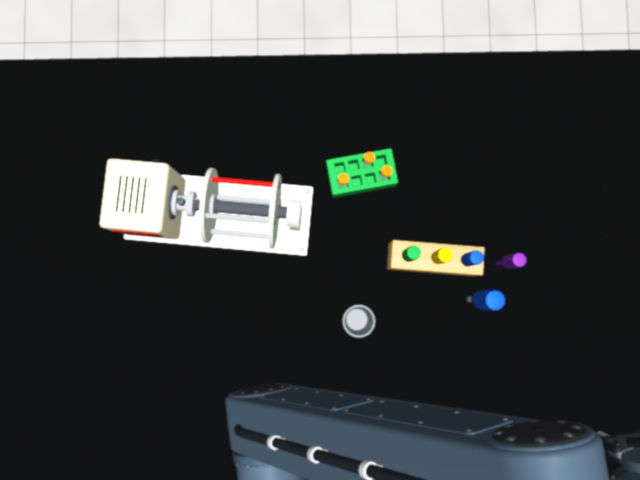

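Candidates for the blue key in the top view: small blue in the stand (475,258), a larger blue one standing alone (490,300), and a purple one (517,260). By the description, the smaller blue one in the stand is meant. The red rod is visible at (245,182), and the setscrew head is around (182,203).

```bash
cat > h.py <<'E'
import numpy as np
from scipy.spatial.transform import Rotation as Rt
from station import *
def cam(n):
    c=calibration(n); f=240/np.tan(np.radians(c["vfov"])/2); return np.array(c["R"]),np.array(c["t"]),f,c["cx"],c["cy"]
def px2w(n,u,v,z):
    R,t,f,cx,cy=cam(n); d=R.T@np.array([(u-cx)/f,(v-cy)/f,1]); o=-R.T@t; return o+d*(z-o[2])/d[2]
def w2px(n,X):
    R,t,f,cx,cy=cam(n); p=R@np.array(X)+t; return np.round([cx+f*p[0]/p[2],cy+f*p[1]/p[2]],1)
E
python3 - <<'E'
import cv2,numpy as np
t=cv2.imread("pics/top0.png")
a=cv2.resize(t[150:260,95:320],None,fx=3.5,fy=3.5,interpolation=cv2.INTER_CUBIC)
b=cv2.resize(t[236:320,380:535],None,fx=2.5,fy=2.5,interpolation=cv2.INTER_CUBIC)
s=cv2.imread("pics/side0.png")
c=cv2.resize(s[150:270,340:415],(130,208))
d=cv2.resize(s[265:325,135:235],None,fx=2.5,fy=2.5,interpolation=cv2.INTER_CUBIC)
o=np.zeros((598,800,3),np.uint8)
o[:a.shape[0],:a.shape[1]]=a; o[386:386+b.shape[0],:b.shape[1]]=b; o[386:386+208,395:525]=c;o[386:386+d.shape[0],530:530+d.shape[1]]=d
cv2.imwrite("pics/c1.png",o)
E
```

```text
(no output)
```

View pics/c1.png

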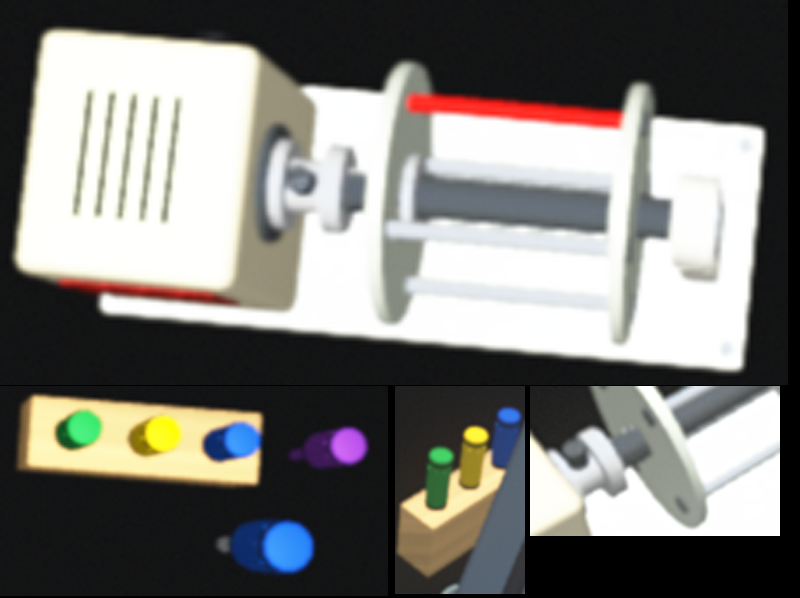

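Run:
```python
from h import *
from scipy.optimize import least_squares
P=lambda u,v:(95+u/3.5,150+v/3.5)
obs=[((75,-190,.012),P(765,128)),((-75,-190,.012),P(742,370)),
((67.5,205,.172),P(46,29)),((67.5,85,.172),P(260,46)),((-67.5,85,.172),P(233,291)),((-67.5,205,.172),P(16,268)),((0,62.5,.145),P(301,180)),((0,62.5,.145),P(301,180))]
def W(p,l):
    c,s=np.cos(p[2]),np.sin(p[2]); x,y=l[0]/1e3,l[1]/1e3
    return [p[0]+c*x-s*y,p[1]+s*x+c*y,l[2]]
f=lambda p:np.concatenate([w2px("top",W(p,l))-o for l,o in obs])
r=least_squares(f,[.6,.2,0],diff_step=1e-3,x_scale=[.1,.1,.1],loss="soft_l1"); p=r.x
print(p,np.round(f(p),1))
print("screw fit",W(p,(0,62.5,.145)),"screw px",px2w("top",*P(301,180),.145),px2w("side",135+(572-530)/2.5,265+(446-386)/2.5,.145))
for name,q in(("b",(476.4,257.6)),("y",(444.8,255.2)),("g",(413.2,252.8)),): print(name,px2w("top",*q,.165))
# red rod angle
mid=P((410+622)/2,111)
g=lambda a:w2px("top",W(p,(55*np.sin(a[0]),-55.5,.115+.055*np.cos(a[0]))))-mid
a=least_squares(g,[.8],diff_step=1e-2);print("th",a.x,a.fun)
print("side px rod at th",w2px("side",W(p,(55*np.sin(a.x[0]),-55.5,.115+.055*np.cos(a.x[0])))))
th=a.x[0]; print("rod",W(p,(55*np.sin(th),-55.5,.115+.055*np.cos(th))), "axis",W(p,(0,-55.5,.115)),"other rods",[W(p,(55*np.sin(th+k),-55.5,.115+.055*np.cos(th+k))) for k in(-np.pi/2,)])
print(w2px("side",[*px2w("top",476.4,257.6,.165)]))
s=observe();R=Rt.from_rotvec(s["tcp_rot"]).as_matrix();print(R.round(3))
```

```text
[0.60650404 0.12947586 0.        ] [ -1.5 -13.1   6.3 -13.4  -4.7   6.5  -2.8   0.6   4.7   1.    3.    8.7
   0.5  -0.7   0.5  -0.7]
screw fit [np.float64(0.6065040447734716), np.float64(0.19197585983280877), 0.145] screw px [0.60502618 0.19301356 0.145     ] [0.60459085 0.19728952 0.145     ]
b [ 0.4839119  -0.37211943  0.165     ]
y [ 0.48961728 -0.31215929  0.165     ]
g [ 0.4953227  -0.25219877  0.165     ]
th [0.64188735] [-1.12857143 -0.21428571]
side px rod at th [194.8 237.2]
rod [np.float64(0.6394329963129503), np.float64(0.07397585983280877), np.float64(0.15905319682509628)] axis [np.float64(0.6065040447734716), np.float64(0.07397585983280877), 0.115] other rods [[np.float64(0.5624508479483754), np.float64(0.07397585983280877), np.float64(0.14792895153947858)]]
[405.3 165.3]
[[ 0.958  0.287 -0.   ]
 [ 0.287 -0.958  0.002]
 [ 0.    -0.002 -1.   ]]
```

```bash
sed -i 's/return np.round(\[\(.*\)\],1)/return np.array([\1])/' h.py
cat > fit.py <<'E'
from h import *
from scipy.optimize import least_squares
P=lambda u,v:(95+u/3.5,150+v/3.5)
obs=[((75,-190,.012),P(765,128)),((-75,-190,.012),P(742,370)),
((67.5,205,.172),P(46,29)),((67.5,85,.172),P(260,46)),((-67.5,85,.172),P(233,291)),((-67.5,205,.172),P(16,268)),((0,62.5,.145),P(301,180)),((0,62.5,.145),P(301,180))]
def W(p,l):
    c,s=np.cos(p[2]),np.sin(p[2]); x,y=l[0]/1e3,l[1]/1e3
    return np.array([p[0]+c*x-s*y,p[1]+s*x+c*y,l[2]])
f=lambda p:np.concatenate([w2px("top",W(p,l))-o for l,o in obs])
r=least_squares(f,[.6,.13,-.08],loss="soft_l1"); p=r.x
E
python3 - <<'E'
from fit import *
print(p,np.round(f(p),1))
print("screw fit",W(p,(0,62.5,.145)))
for a,yy in(((410,102),6),((622,120),-117)):
  g=lambda a_:w2px("top",W(p,(55*np.sin(a_[0]),yy,.115+.055*np.cos(a_[0]))))-P(*a)
  a=least_squares(g,[.8]);print("th",a.x,a.fun)
  th=a.x[0]; print("side px rod",w2px("side",W(p,(55*np.sin(th),yy,.115+.055*np.cos(th)))))
E
```

```text
[ 0.59850517  0.1313124  -0.11080037] [ 1.2  0.3  1.3 -0.  -1.  -0.9  0.4 -0.   0.1  0.1 -1.1  0.9 -0.2 -0.2
 -0.2 -0.2]
screw fit [0.60541603 0.19342915 0.145     ]
th [1.0881081] [0.69484778 0.48941639]
side px rod [168.27104173 258.23808977]
th [1.0932908] [2.76160424 1.05282093]
side px rod [224.25668297 228.65149716]
```

```bash
cat >> h.py <<'E'
def Rpsi(psi):
    c,s=np.cos(psi),np.sin(psi); return np.array([[c,s,0],[s,-c,0],[0,0,-1]])
def go(pos,psi,lab=""):
    s=observe(); R=Rt.from_rotvec(s["tcp_rot"]).as_matrix()
    d=R.T@(np.array(pos)-s["eef_pos"])/.25; a=Rt.from_matrix(R.T@Rpsi(psi)).as_rotvec()/np.pi
    n=max(np.linalg.norm(d)*.25/.0417,np.linalg.norm(a)*180/7.16)
    print(lab,"xyz",d.round(4).tolist(),"ang",a.round(4).tolist(),"rows>=%.1f"%n)
def st():
    s=observe(); R=Rt.from_rotvec(s["tcp_rot"]).as_matrix()
    print("t %.2f"%s["t"],"pos",s["eef_pos"].round(4),"psi %.3f"%np.arctan2(R[1,0],R[0,0]),"tilt",R[:2,2].round(4),"F",s["ft_force"].round(1),"M",s["moment"].round(3),"w %.3f g %.1f"%(s["gripper_width"],s["grip_force"]),"q1,q6",s["joints"][[0,5]].round(2))
E
python3 - <<'E'
from fit import *
import cv2
obsr={}
for n in("top","side"):
    im=cv2.imread(f"pics/{n}0.png").astype(int); m=(im[...,2]>120)&(im[...,1]<60)&(im[...,0]<60)
    if n=="top": m[:,300:]=0; m[:150]=0; m[200:]=0
    else: m[:, 235:]=0; m[265:]=0
    v,u=np.nonzero(m); k=np.polyfit(u,v,1); um=u.mean(); obsr[n]=(um,v.mean(),k[0]); print(n,m.sum(),u.min(),u.max(),um,v.mean())
for n in obsr:
  def g(a):
    A,B=[w2px(n,W(p,(55*np.sin(a[0]),y,.115+.055*np.cos(a[0])))) for y in(6,-117)]
    um,vm,k=obsr[n]; return [A[1]+(B[1]-A[1])*(um-A[0])/(B[0]-A[0])-vm]
  r=least_squares(g,[1.]);print(n,r.x,r.fun)
th=1.08
print("rod",W(p,(55*np.sin(th),-55.5,.115+.055*np.cos(th))),"top",W(p,(0,-55.5,.17)))
st()
go([.4,-.27,.33],.9,"via"); go(W(p,(55*np.sin(th),-55.5,.24)),np.pi/2+p[2],"rod")
E
```

```text
top 254 213 271 242.40944881889763 180.71653543307087
side 262 175 222 197.84351145038167 243.05725190839695
top [1.40218723] [0.24443704]
side [1.13755079] [-2.84217094e-14]
rod [0.64057855 0.07078906 0.14092306] top [0.59236832 0.07615273 0.17      ]
t 0.10 pos [ 0.1791 -0.5981  0.2169] psi 0.291 tilt [-0.0002  0.002 ] F [ 0.  -0.6 -0.5] M [ 0.028 -0.009 -0.034] w 1.004 g 0.0 q1,q6 [-1.46 -0.18]
via xyz [1.2228, -1.0047, -0.4499] ang [-0.0006, -0.0003, -0.1939] rows>=9.9
rod xyz [2.5354, -2.034, -0.0874] ang [-0.0005, -0.0005, -0.3722] rows>=19.5
```

Call:
step_arm(deltas=[{"xyz":[0.1,-0.1,-0.2],"angular":[0,0,-0.03]},{"xyz":[0.98,-0.8,-0.45],"angular":[0,0,-0.2]},{"xyz":[0.98,-0.8,-0.45],"angular":[0,0,-0.2]},{"xyz":[0.98,-0.8,-0.45],"angular":[0,0,-0.2]},{"xyz":[0.98,-0.8,-0.45],"angular":[0,0,-0.2]},{"xyz":[0.98,-0.8,-0.45],"angular":[0,0,-0.2]},{"xyz":[0.98,-0.8,-0.45],"angular":[0,0,-0.2]},{"xyz":[0.98,-0.8,-0.45],"angular":[0,0,-0.2]}], hand=155)

```text
t: 0.77
eef_pos: [0.351, -0.3436, 0.3276]
tcp_rot: [-2.815, -1.392, -0.0]
ft_force: [1.1, -0.2, -0.0]
gripper_width: 0.389
grip_force: 0.0
```

Run:
```python
from fit import *
st(); go(W(p,(49,-55.5,.24)),np.pi/2+p[2],"rod")
```

```text
t 0.77 pos [ 0.351  -0.3436  0.3276] psi 0.919 tilt [-0.0003  0.0007] F [ 1.1 -0.2 -0. ] M [-0.016 -0.02  -0.038] w 0.389 g 0.0 q1,q6 [-1.   -0.35]
rod xyz [2.0211, -0.0835, 0.3514] ang [-0.0002, -0.0002, -0.1723] rows>=12.3
```

Call:
step_arm(deltas=[{"xyz":[1,-0.04,0],"angular":[0,0,-0.17]},{"xyz":[1,-0.04,0],"angular":[0,0,-0.17]},{"xyz":[1,-0.04,0],"angular":[0,0,-0.17]},{"xyz":[1,-0.04,0],"angular":[0,0,-0.17]},{"xyz":[1,-0.04,0],"angular":[0,0,-0.17]},{"xyz":[1,-0.04,0],"angular":[0,0,-0.17]},{"xyz":[1,-0.04,0],"angular":[0,0,-0.17]}])

```text
t: 1.35
eef_pos: [0.497, -0.1345, 0.3272]
tcp_rot: [-2.339, -2.095, -0.006]
ft_force: [-0.5, -1.3, 0.6]
gripper_width: 0.393
grip_force: 0.0
```

Run:
```python
from fit import *
st(); go(W(p,(49,-55.5,.24)),np.pi/2+p[2],"rod")
```

```text
t 1.35 pos [ 0.497  -0.1345  0.3272] psi 1.461 tilt [0.0018 0.0037] F [-0.5 -1.3  0.6] M [-0.022  0.004 -0.009] w 0.393 g 0.0 q1,q6 [-0.48 -0.38]
rod xyz [0.8777, 0.4821, 0.3528] ang [0.0005, -0.0012, 0.0003] rows>=6.4
```

Call:
step_arm(deltas=[{"xyz":[0.88,0.485,0.1],"angular":[0,0,0]},{"xyz":[0.88,0.485,0.2],"angular":[0,0,0]},{"xyz":[0.88,0.485,0.3],"angular":[0,0,0]},{"xyz":[0.88,0.485,0.35],"angular":[0,0,0]},{"xyz":[0.88,0.485,0.35],"angular":[0,0,0]},{"xyz":[0.88,0.485,0.35],"angular":[0,0,0]},{"xyz":[0.88,0.485,0.35],"angular":[0,0,0]},{"xyz":[0.88,0.485,0.35],"angular":[0,0,0]}])

```text
t: 2.02
eef_pos: [0.6403, 0.0663, 0.2365]
tcp_rot: [-2.341, -2.089, 0.004]
ft_force: [-0.3, -0.2, 0.1]
gripper_width: 0.395
grip_force: 0.0
```

Run:
```python
from fit import *
import cv2
st(); go(W(p,(50,-55.5,.146)),np.pi/2+p[2],"rod")
s=snapshot("side")[:,:,::-1]; cv2.imwrite("pics/s1.png",cv2.resize(s[120:330,100:300],None,fx=2.8,fy=2.8))
```

```text
t 2.02 pos [0.6403 0.0663 0.2365] psi 1.457 tilt [-0.0047  0.0012] F [-0.3 -0.2  0.1] M [-0.016 -0.012  0.032] w 0.395 g 0.0 q1,q6 [-0.07  0.04]
rod xyz [0.0176, 0.0067, 0.362] ang [-0.0015, -0.0002, -0.001] rows>=2.2
```

View pics/s1.png

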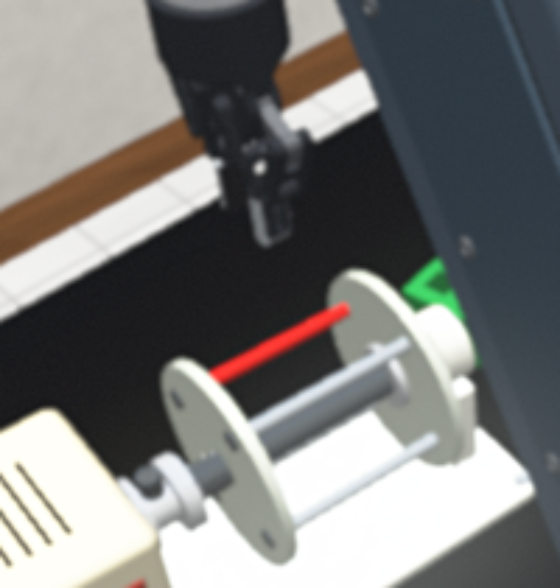

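The picture shows the gripper above the red rod (crop 285,340), with nothing in the way. Descending and closing on the rod.

Call:
step_arm(deltas=[{"xyz":[0.018,0.007,0.1],"angular":[0,0,0]},{"xyz":[0.018,0.007,0.2],"angular":[0,0,0]},{"xyz":[0.018,0.007,0.3],"angular":[0,0,0]},{"xyz":[0.018,0.007,0.36],"angular":[0,0,0]},{"xyz":[0.018,0.007,0.36],"angular":[0,0,0]},{"xyz":[0.018,0.007,0.36],"angular":[0,0,0]}])

```text
t: 2.57
eef_pos: [0.6421, 0.066, 0.1503]
tcp_rot: [-2.35, -2.085, 0.002]
ft_force: [0.6, 0.5, 0.1]
gripper_width: 0.398
grip_force: 0.0
```

Call:
step_arm(deltas=[{"xyz":[0,0,0],"angular":[0,0,0]},{"xyz":[0,0,0],"angular":[0,0,0]},{"xyz":[0,0,0],"angular":[0,0,0]},{"xyz":[0,0,0],"angular":[0,0,0]},{"xyz":[0,0,0],"angular":[0,0,0]}], hand=255, newtons=20)

```text
t: 2.98
eef_pos: [0.6431, 0.0677, 0.1508]
tcp_rot: [2.347, 2.087, 0.002]
ft_force: [0.8, -0.0, 0.2]
gripper_width: 0.003
grip_force: 0.0
```

Run:
```python
from fit import *
st(); 
for x,z in((48,.15),(40,.155),(30,.164),(20,.169),(10,.172),(0,.173)): go(W(p,(x,-55.5,z+.003)),np.pi/2+p[2],str(x))
```

```text
t 2.98 pos [0.6431 0.0677 0.1508] psi 1.453 tilt [ 0.0014 -0.0001] F [ 0.8 -0.   0.2] M [-0.044 -0.009 -0.016] w 0.003 g 0.0 q1,q6 [-0.07  0.05]
48 xyz [0.0111, -0.0135, -0.0088] ang [0.0005, -0.0, -0.0021] rows>=0.1
40 xyz [0.0109, -0.0454, -0.0288] ang [0.0005, -0.0, -0.0021] rows>=0.3
30 xyz [0.0107, -0.0854, -0.0649] ang [0.0005, -0.0, -0.0021] rows>=0.6
20 xyz [0.0104, -0.1254, -0.0849] ang [0.0005, -0.0, -0.0021] rows>=0.9
10 xyz [0.0101, -0.1653, -0.097] ang [0.0005, -0.0, -0.0021] rows>=1.2
0 xyz [0.0099, -0.2053, -0.101] ang [0.0005, -0.0, -0.0021] rows>=1.4
```

Run:
```python
from fit import *
import cv2
s=snapshot("side")[:,:,::-1]; t=snapshot("top")[:,:,::-1]
a=cv2.resize(s[190:310,140:260],(480,480),interpolation=cv2.INTER_CUBIC); b=cv2.resize(t[150:270,170:240],(315,540),interpolation=cv2.INTER_CUBIC)
b=cv2.resize(t[160:240,190:290],(600,480))[:, :300*1]
b=cv2.resize(t[160:260,195:275],(318,398),interpolation=cv2.INTER_CUBIC)
o=np.zeros((480,800,3),np.uint8);o[:,:480]=a;o[:398,481:799]=b
cv2.imwrite("pics/s2.png",o)
```

```text
(no output)
```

View pics/s2.png

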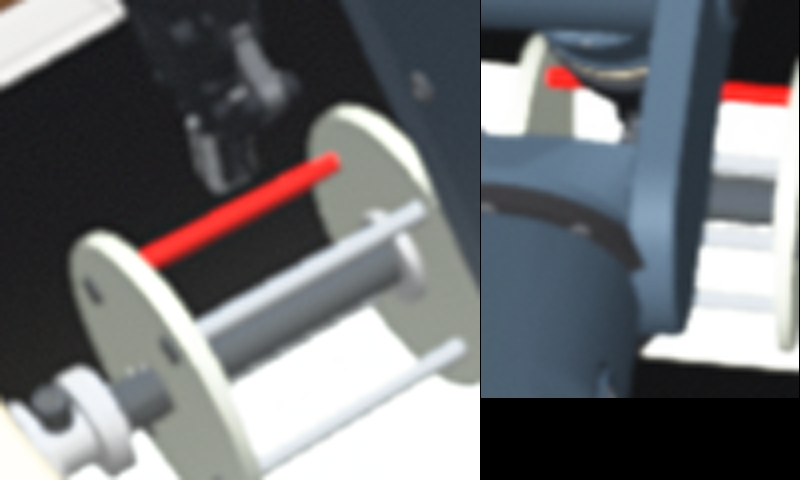

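Run:
```python
from fit import *
s=observe(); e=s["eef_pos"]
for d in(.0,.022): print("tip",w2px("side",e-[0,0,d]),w2px("top",e-[0,0,d]))
for th in(.9,1.0,1.1,1.2):
  A,B=[W(p,(55*np.sin(th),y,.115+.055*np.cos(th))) for y in(6,-117)]
  print(th,[w2px(n,q).round(1).tolist() for n in("side","top") for q in(A,B)], (A*.5+B*.5).round(4))
R,t,f_,cx,cy=cam("side")
print("shaft axis/disc side px",[w2px("side",W(p,(0,y,.115))).round(1).tolist() for y in(14,6,40,-117)], "disc top", [w2px("side",W(p,(0,y,.190))).round(1).tolist() for y in(14,6,-117)])
```

```text
tip [196.93317295 237.94682971] [245.02859871 180.51365875]
tip [198.46980046 246.15082125] [246.43395042 182.53857206]
0.9 [[169.0, 256.7], [225.5, 226.9], [211.7, 181.7], [274.8, 187.5]] [0.6352 0.0714 0.1492]
1.0 [[168.6, 257.4], [224.8, 227.7], [212.3, 180.5], [275.2, 186.2]] [0.6384 0.071  0.1447]
1.1 [[168.2, 258.4], [224.2, 228.7], [212.9, 179.5], [275.5, 185.3]] [0.6411 0.0707 0.1399]
1.2 [[168.1, 259.5], [223.8, 230.0], [213.5, 178.9], [275.8, 184.6]] [0.6433 0.0705 0.1349]
shaft axis/disc side px [[180.5, 285.0], [184.4, 282.9], [167.8, 292.2], [239.9, 251.6]] disc top [[173.8, 256.6], [177.8, 254.4], [236.7, 223.2]]
```

Run:
```python
from fit import *
import cv2
s=snapshot("side")[:,:,::-1]; cv2.imwrite("pics/side2.png",s)
c=s[205:265,165:235].astype(float); c=(255*(c/255)**.4).astype(np.uint8)
cv2.imwrite("pics/s3.png",cv2.resize(c,None,fx=8,fy=8,interpolation=cv2.INTER_CUBIC))
```

```text
(no output)
```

View pics/s3.png

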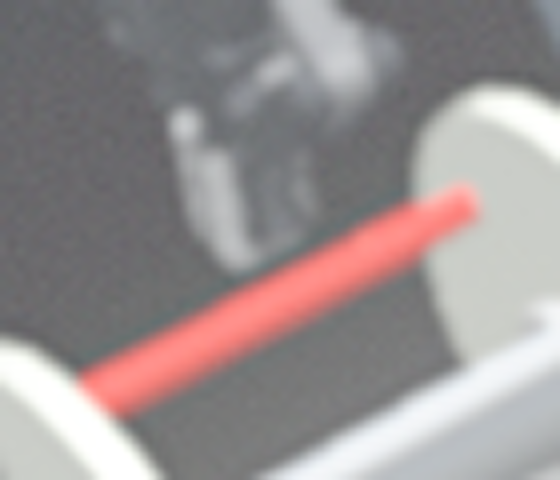

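Run:
```python
from fit import *
import cv2
def seg(n,im):
    im=im.astype(int); m=(im[...,2]>120)&(im[...,1]<60)&(im[...,0]<60)
    if n=="top": m[:,300:]=0; m[:150]=0; m[200:]=0
    else: m[:, 235:]=0; m[265:]=0
    v,u=np.nonzero(m); return u.mean(),v.mean()
for ims in(("pics/top0.png","pics/side0.png"),("pics/top0.png","pics/side2.png")):
  ob=dict(zip(("top","side"),[seg(n,cv2.imread(i)) for n,i in zip(("top","side"),ims)]))
  def g(a):
    r=[]
    for n in ob:
      A,B=[w2px(n,W(p,(a[0],y,a[1]))) for y in(6,-117)]; um,vm=ob[n]
      r.append(A[1]+(B[1]-A[1])*(um-A[0])/(B[0]-A[0])-vm)
    return r
  r=least_squares(g,[50,.14],x_scale=[10,.01]);print(ob,r.x,r.fun)
e=np.array([0.6403,0.0663,0.2365])
for yy in(-.02,.02):
  for d in(.003,.014,.022): print(yy,d,w2px("side",e+[yy,0,-d]).round(1))
```

```text
{'top': (np.float64(242.40944881889763), np.float64(180.71653543307087)), 'side': (np.float64(197.84351145038167), np.float64(243.05725190839695))} [52.88681856  0.13490203] [-2.84217094e-14  0.00000000e+00]
{'top': (np.float64(242.40944881889763), np.float64(180.71653543307087)), 'side': (np.float64(197.79446640316206), np.float64(243.1581027667984))} [52.92521401  0.13467701] [-2.84217094e-14 -2.84217094e-14]
-0.02 0.003 [199.4 210.1]
-0.02 0.014 [200.2 214.7]
-0.02 0.022 [200.8 218.1]
0.02 0.003 [185.2 199.7]
0.02 0.014 [186.2 204.4]
0.02 0.022 [186.8 207.7]
```

Call:
step_arm(deltas=[{"xyz":[0,0,-0.1],"angular":[0,0,0]},{"xyz":[0,0,-0.12],"angular":[0,0,0]}])

```text
t: 3.3
eef_pos: [0.6444, 0.0677, 0.1824]
tcp_rot: [2.346, 2.085, 0.005]
ft_force: [1.2, -0.7, 0.7]
gripper_width: -0.003
grip_force: 0.0
```

Call:
step_arm(deltas=[{"xyz":[0,0,0],"angular":[0,0,0]},{"xyz":[0,0,0],"angular":[0,0,0]},{"xyz":[0,0,0],"angular":[0,0,0]},{"xyz":[0,0,0.04],"angular":[0,0,0]},{"xyz":[0,0,0.08],"angular":[0,0,0]},{"xyz":[0,0,0.12],"angular":[0,0,0]},{"xyz":[0,0,0.14],"angular":[0,0,0]},{"xyz":[0,0,0.14],"angular":[0,0,0]}], hand=140)

```text
t: 3.97
eef_pos: [0.641, 0.0677, 0.1421]
tcp_rot: [-2.346, -2.084, 0.006]
ft_force: [-0.1, 0.6, 1.0]
gripper_width: 0.451
grip_force: 0.0
```

Call:
step_arm(deltas=[{"xyz":[0,0,0.02],"angular":[0,0,0]},{"xyz":[0,0,0.04],"angular":[0,0,0]},{"xyz":[0,0,0.04],"angular":[0,0,0]},{"xyz":[0,0,0.04],"angular":[0,0,0]}])

```text
t: 4.3
eef_pos: [0.6426, 0.0677, 0.1347]
tcp_rot: [-2.348, -2.087, 0.0]
ft_force: [0.0, -0.0, -0.1]
gripper_width: 0.453
grip_force: 0.0
```

Run:
```python
from fit import *
import cv2
st()
s=snapshot("side")[:,:,::-1]; cv2.imwrite("pics/side3.png",s)
c=s[205:265,165:235].astype(float); c=(255*(c/255)**.5).astype(np.uint8)
cv2.imwrite("pics/s4.png",cv2.resize(c,None,fx=8,fy=8,interpolation=cv2.INTER_CUBIC))
```

```text
t 4.30 pos [0.6426 0.0677 0.1347] psi 1.453 tilt [-0.0003  0.    ] F [ 0.  -0.  -0.1] M [ 0.004 -0.044 -0.06 ] w 0.453 g 0.0 q1,q6 [-0.07  0.05]
```

View pics/s4.png

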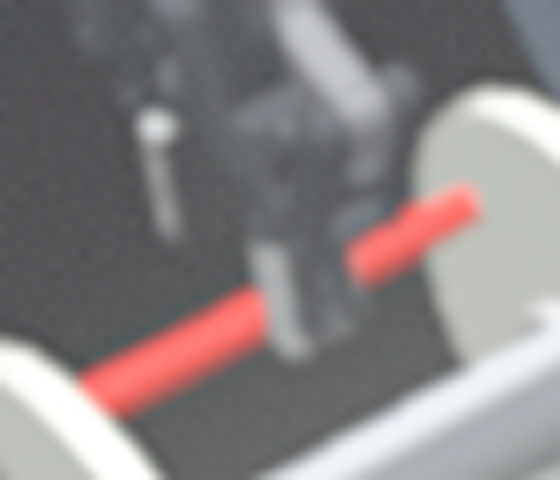

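Now the near finger is in front of the rod (tip at crop 295,355) and the far one behind it, so the fingers straddle it. Earlier they were too high. Closing.

Call:
step_arm(deltas=[{"xyz":[0,0,0],"angular":[0,0,0]},{"xyz":[0,0,0],"angular":[0,0,0]},{"xyz":[0,0,0],"angular":[0,0,0]},{"xyz":[0,0,0],"angular":[0,0,0]},{"xyz":[0,0,0],"angular":[0,0,0]}], hand=255, newtons=20)

```text
t: 4.77
eef_pos: [0.6428, 0.0677, 0.1351]
tcp_rot: [2.348, 2.087, 0.0]
ft_force: [-0.6, 0.1, 0.6]
gripper_width: -0.0
grip_force: 0.0
```

Run:
```python
from fit import *
st()
print(np.array(W([0,0,-p[2]],[1,0,0])), W(p,(0,0,0)))
c,s=np.cos(p[2]),np.sin(p[2]); e=observe()["eef_pos"]; d=e[:2]-p[:2]; print("local",c*d[0]+s*d[1],-s*d[0]+c*d[1])
```

```text
t 4.77 pos [0.6428 0.0677 0.1351] psi 1.453 tilt [ 0.0003 -0.    ] F [-0.6  0.1  0.6] M [-0.006 -0.016 -0.032] w -0.000 g 0.0 q1,q6 [-0.07  0.05]
[0.00099387 0.00011057 0.        ] [0.59850517 0.1313124  0.        ]
local 0.0510540203076576 -0.05834176532883653
```

Run:
```python
from fit import *
c,s=np.cos(p[2]),np.sin(p[2])
def loc(X): d=X[:2]-p[:2]; return np.round([1e3*(c*d[0]+s*d[1]),1e3*(-s*d[0]+c*d[1]),X[2]*1e3],1)
for lab,q in(("near s4",(165+295/8,205+355/8)),("far s4",(165+175/8,205+240/8)),("closed s3 left",(165+240/8,205+270/8)),("closed right",(165+300/8,205+243/8))):
  print(lab,[loc(px2w("side",*q,z)) for z in(.115,.125,.135,.145,.155)])
```

```text
near s4 [array([ 51.8, -64.3, 115. ]), array([ 42.7, -60. , 125. ]), array([ 33.7, -55.7, 135. ]), array([ 24.6, -51.4, 145. ]), array([ 15.6, -47.2, 155. ])]
far s4 [array([104.4, -63. , 115. ]), array([ 94.7, -58.8, 125. ]), array([ 84.9, -54.5, 135. ]), array([ 75.2, -50.2, 145. ]), array([ 65.5, -46. , 155. ])]
closed s3 left [array([ 85.2, -69.7, 115. ]), array([ 75.7, -65.4, 125. ]), array([ 66.2, -61. , 135. ]), array([ 56.7, -56.7, 145. ]), array([ 47.2, -52.3, 155. ])]
closed right [array([ 83.8, -86.1, 115. ]), array([ 74.4, -81.6, 125. ]), array([ 64.9, -77. , 135. ]), array([ 55.4, -72.4, 145. ]), array([ 45.9, -67.9, 155. ])]
```

Call:
step_arm(deltas=[{"xyz":[0,0,-0.1],"angular":[0,0,0]},{"xyz":[0,0,-0.16],"angular":[0,0,0]},{"xyz":[0,0,-0.16],"angular":[0,0,0]},{"xyz":[0,0,-0.16],"angular":[0,0,0]}])

```text
t: 5.1
eef_pos: [0.6433, 0.0677, 0.1758]
tcp_rot: [2.347, 2.086, 0.002]
ft_force: [-0.2, 0.1, 0.1]
gripper_width: -0.0
grip_force: 0.0
```

Call:
step_arm(deltas=[{"xyz":[0,0,0],"angular":[0,0,0]},{"xyz":[0,0,0],"angular":[0,0,0]},{"xyz":[0,0,0],"angular":[0,0,0]},{"xyz":[0,0,0.08],"angular":[0,0,0]},{"xyz":[0,0,0.16],"angular":[0,0,0]},{"xyz":[0,0,0.2],"angular":[0,0,0]},{"xyz":[0,0,0.2],"angular":[0,0,0]},{"xyz":[0,0,0.2],"angular":[0,0,0]}], hand=140)

```text
t: 5.77
eef_pos: [0.6422, 0.0677, 0.124]
tcp_rot: [-2.347, -2.086, 0.002]
ft_force: [0.4, 1.0, 0.0]
gripper_width: 0.451
grip_force: 0.0
```

Call:
step_arm(deltas=[{"xyz":[0,0,0.02],"angular":[0,0,0]},{"xyz":[0,0,0.04],"angular":[0,0,0]},{"xyz":[0,0,0.06],"angular":[0,0,0]},{"xyz":[0,0,0.06],"angular":[0,0,0]},{"xyz":[0,0,0.06],"angular":[0,0,0]}])

```text
t: 6.18
eef_pos: [0.6426, 0.0677, 0.1098]
tcp_rot: [-2.348, -2.087, 0.0]
ft_force: [-0.2, 0.1, 1.2]
gripper_width: 0.453
grip_force: 0.0
```

Call:
step_arm(deltas=[{"xyz":[0,0,0],"angular":[0,0,0]},{"xyz":[0,0,0],"angular":[0,0,0]},{"xyz":[0,0,0],"angular":[0,0,0]},{"xyz":[0,0,0],"angular":[0,0,0]},{"xyz":[0,0,0],"angular":[0,0,0]}], hand=255, newtons=20)

```text
t: 6.6
eef_pos: [0.642, 0.0678, 0.11]
tcp_rot: [-2.347, -2.087, 0.002]
ft_force: [-2.1, 1.0, 1.3]
gripper_width: 0.107
grip_force: 20.1
```

Run:
```python
from fit import *
import cv2
st()
s=snapshot("side")[:,:,::-1]; cv2.imwrite("pics/side4.png",s)
c=s[190:310,140:260].astype(float); c=(255*(c/255)**.5).astype(np.uint8)
cv2.imwrite("pics/s5.png",cv2.resize(c,None,fx=5,fy=5,interpolation=cv2.INTER_CUBIC))
```

```text
t 6.60 pos [0.642  0.0678 0.11  ] psi 1.453 tilt [-0.0014  0.    ] F [-2.1  1.   1.3] M [-0.012  0.349  0.063] w 0.107 g 20.1 q1,q6 [-0.07  0.05]
```

Call:
step_arm(deltas=[{"xyz":[0,-0.013,-0.026],"angular":[0,0,0]},{"xyz":[0,-0.028,-0.047],"angular":[0,0,0]},{"xyz":[0,-0.047,-0.067],"angular":[0,0,0]},{"xyz":[0,-0.068,-0.085],"angular":[0,0,0]},{"xyz":[0,-0.09,-0.1],"angular":[0,0,0]},{"xyz":[0,-0.115,-0.113],"angular":[0,0,0]},{"xyz":[0,-0.136,-0.12],"angular":[0,0,0]},{"xyz":[0,-0.157,-0.126],"angular":[0,0,0]}])

```text
t: 7.32
eef_pos: [0.6052, 0.0719, 0.1429]
tcp_rot: [2.345, 2.084, 0.005]
ft_force: [4.2, -1.2, -1.1]
gripper_width: 0.104
grip_force: 19.7
```

Run:
```python
from fit import *
import cv2
st(); go(W(p,(0,-58.3,.1425)),np.pi/2+p[2],"up")
```

```text
t 7.32 pos [0.6052 0.0719 0.1429] psi 1.453 tilt [ 0.0052 -0.0009] F [ 4.2 -1.2 -1.1] M [-0.287 -0.732  0.021] w 0.104 g 19.7 q1,q6 [-0.06  0.05]
up xyz [-0.0002, -0.0531, 0.0012] ang [0.0017, 0.0001, -0.0022] rows>=0.3
```

Call:
step_arm(deltas=[{"xyz":[0,-0.02,-0.002],"angular":[0,0,0]},{"xyz":[0,-0.038,-0.003],"angular":[0,0,0]},{"xyz":[0,-0.048,-0.003],"angular":[0,0,0]},{"xyz":[0,-0.048,-0.003],"angular":[0,0,0]},{"xyz":[0,-0.048,-0.003],"angular":[0,0,0]},{"xyz":[0,-0.048,-0.003],"angular":[0,0,0]}])

```text
t: 7.82
eef_pos: [0.5943, 0.0731, 0.145]
tcp_rot: [2.344, 2.084, 0.007]
ft_force: [2.0, -2.0, 6.0]
gripper_width: 0.105
grip_force: 20.0
```

Run:
```python
from fit import *
import cv2
st(); go(W(p,(0,-58.3,.1425)),np.pi/2+p[2],"up")
s=snapshot("side")[:,:,::-1]; cv2.imwrite("pics/side5.png",s)
for n,z in(("side",.17),):
  for th in(-.1,0,.1):
    print(th,[w2px(n,W(p,(55*np.sin(th),y,.115+.055*np.cos(th)))).round(1).tolist() for y in(6,-117)])
im=s.astype(int); m=(im[...,2]>120)&(im[...,1]<60)&(im[...,0]<60); m[:,250:]=0;m[290:]=0
v,u=np.nonzero(m); print(m.sum(),u.min(),u.max(),np.polyval(np.polyfit(u,v,1),[190,200,215]))
```

```text
t 7.82 pos [0.5943 0.0731 0.145 ] psi 1.453 tilt [ 0.0068 -0.0012] F [ 2. -2.  6.] M [-0.431 -0.642  0.006] w 0.105 g 20.0 q1,q6 [-0.06  0.05]
up xyz [0.0001, -0.0092, 0.0098] ang [0.0022, 0.0001, -0.0021] rows>=0.1
-0.1 [[181.3, 264.2], [239.3, 232.8]]
0 [[179.7, 262.3], [237.6, 231.1]]
0.1 [[178.0, 260.6], [235.9, 229.6]]
114 184 235 [258.83151937 253.05431453 244.38850727]
```

Call:
step_arm(deltas=[{"xyz":[0,0,0.005],"angular":[0,0,0]},{"xyz":[0,0,0.005],"angular":[0,0,0]},{"xyz":[0,0,0],"angular":[0,0,0]},{"xyz":[0,0,-0.1],"angular":[0,0,0]},{"xyz":[0,0,-0.25],"angular":[0,0,0]},{"xyz":[0.2,0,-0.45],"angular":[0,0,0]},{"xyz":[0.2,0,-0.5],"angular":[0,0,0]}], hand=130)

```text
t: 8.45
eef_pos: [0.5962, 0.1241, 0.2676]
tcp_rot: [-2.347, -2.082, 0.004]
ft_force: [0.2, 1.0, -0.7]
gripper_width: 0.488
grip_force: 0.0
```

Run:
```python
from fit import *
st(); go([.4839,-.3721,.3],-1.7,"key")
go([.45,-.15,.3],1.45,"via")
```

```text
t 8.45 pos [0.5962 0.1241 0.2676] psi 1.451 tilt [-0.0041  0.0012] F [ 0.2  1.  -0.7] M [-0.012 -0.059 -0.016] w 0.488 g 0.0 q1,q6 [0.02 0.14]
key xyz [-2.0242, -0.2099, -0.1301] ang [0.0003, -0.0021, -0.9969] rows>=25.1
via xyz [-1.1583, -0.4505, -0.1285] ang [-0.0013, -0.0002, 0.0004] rows>=7.5
```

Call:
step_arm(deltas=[{"xyz":[-0.3,-0.1,-0.13],"angular":[0,0,0]},{"xyz":[-1,-0.22,-0.13],"angular":[0,0,0]},{"xyz":[-1,-0.22,-0.13],"angular":[0,0,0]},{"xyz":[-1,-0.22,-0.13],"angular":[0,0,0]},{"xyz":[-1,-0.22,-0.13],"angular":[0,0,0]},{"xyz":[-1,-0.22,-0.13],"angular":[0,0,0]},{"xyz":[-1,-0.22,-0.13],"angular":[0,0,0]},{"xyz":[-1,-0.22,-0.13],"angular":[0,0,0]}], hand=110)

```text
t: 9.12
eef_pos: [0.5125, -0.1206, 0.2996]
tcp_rot: [-2.352, -2.08, 0.001]
ft_force: [0.2, -0.4, 0.9]
gripper_width: 0.572
grip_force: 0.0
```

Run:
```python
from fit import *
import cv2
st(); go([.4839,-.3721,.22],1.476,"key")
print([px2w("top",490,300,z).round(3) for z in(.16,.2)],px2w("top",517,260,.15).round(3))
s=snapshot("side")[:,:,::-1];t=snapshot("top")[:,:,::-1]; cv2.imwrite("pics/sideA.png",s); cv2.imwrite("pics/topA.png",t)
a=cv2.resize(t[160:245,160:320],(800,425),interpolation=cv2.INTER_CUBIC)
b=cv2.resize(s[215:315,130:260],(221,170),interpolation=cv2.INTER_CUBIC)
o=np.zeros((597,800,3),np.uint8);o[:425]=a;o[426:596,:221]=b
cc=s[255:310,140:200];o[426:596,230:415]=cv2.resize(cc,(185,170),interpolation=cv2.INTER_CUBIC)
cv2.imwrite("pics/c2.png",o)
```

```text
t 9.12 pos [ 0.5125 -0.1206  0.2996] psi 1.448 tilt [-0.0013  0.0005] F [ 0.2 -0.4  0.9] M [0.036 0.005 0.006] w 0.572 g 0.0 q1,q6 [-0.44 -0.32]
key xyz [-1.0124, 0.0101, 0.318] ang [-0.0004, -0.0001, -0.0088] rows>=6.4
[array([ 0.403, -0.396,  0.16 ]), array([ 0.404, -0.385,  0.2  ])] [ 0.479 -0.454  0.15 ]
```

View pics/c2.png

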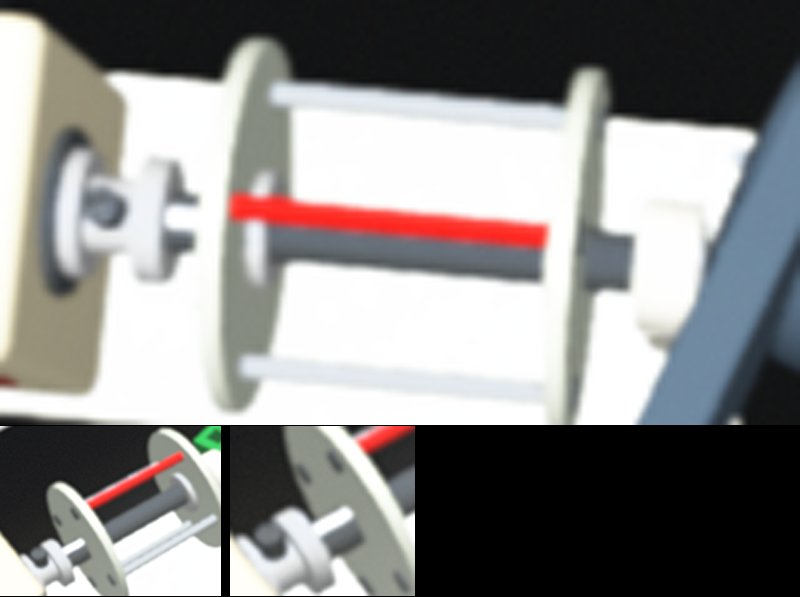

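The top view shows the bright flat facing up between the hub and the disc (crop 178,215), the red rod over the shaft, and the steel rods level on each side. A numeric check of the angle follows.

Run:
```python
from fit import *
import cv2
for n in("top","side"):
    im=cv2.imread(f"pics/{n}A.png").astype(int); m=(im[...,2]>120)&(im[...,1]<60)&(im[...,0]<60)
    if n=="top": m[:,300:]=0; m[:180]=0; m[225:]=0;m[:,:195]=0
    else: m[:, 245:]=0; m[280:]=0
    v,u=np.nonzero(m); um,vm=u.mean(),v.mean(); print(n,m.sum(),u.min(),u.max(),um,vm)
    def g(a,r=55,z0=.115):
        A,B=[w2px(n,W(p,(55*np.sin(a[0]),y,.115+.055*np.cos(a[0])))) for y in(6,-117)]
        return [A[1]+(B[1]-A[1])*(um-A[0])/(B[0]-A[0])-vm]
    print(n,least_squares(g,[.0]).x)
    # shaft midline check (top): dark gray column profile
    if n=="top":
        A,B=[w2px(n,W(p,(0,y,.115))) for y in(6,-117)]; print("axis at um",A[1]+(B[1]-A[1])*(um-A[0])/(B[0]-A[0]))
        # steel rods: at column range, profile
        for col in(230,245,260):print(col,[int(x) for x in im[170:245,col].sum(1)/3])
        for s in(1,-1):
          A,B=[w2px(n,W(p,(55*s,y,.115))) for y in(6,-117)];print(s,[A[1]+(B[1]-A[1])*(c-A[0])/(B[0]-A[0]) for c in(230,245,260)])
```

```text
top 186 207 267 236.74193548387098 204.22043010752688
top [0.01670402]
axis at um 208.29288888759942
230 [20, 19, 19, 20, 19, 20, 37, 116, 207, 232, 232, 227, 235, 252, 254, 254, 254, 254, 254, 254, 254, 254, 254, 254, 254, 254, 254, 254, 254, 254, 247, 191, 129, 115, 108, 114, 120, 114, 114, 109, 104, 94, 101, 186, 250, 254, 254, 254, 254, 254, 254, 254, 254, 254, 254, 254, 254, 254, 254, 254, 254, 254, 246, 234, 233, 233, 230, 238, 253, 254, 254, 254, 254, 254, 254]
245 [20, 19, 19, 19, 19, 19, 19, 26, 97, 196, 229, 233, 229, 233, 251, 254, 254, 254, 254, 254, 254, 254, 254, 254, 254, 254, 254, 254, 254, 254, 254, 253, 220, 141, 119, 111, 110, 114, 112, 112, 112, 107, 99, 93, 158, 245, 254, 254, 254, 254, 254, 254, 254, 254, 254, 254, 254, 254, 254, 254, 254, 254, 254, 252, 240, 233, 234, 231, 235, 252, 254, 254, 254, 254, 254]
260 [19, 19, 19, 19, 19, 19, 18, 19, 22, 61, 149, 217, 233, 232, 229, 244, 253, 254, 254, 254, 254, 254, 254, 254, 254, 254, 254, 254, 254, 254, 254, 254, 253, 232, 158, 120, 113, 107, 110, 113, 113, 112, 108, 102, 94, 118, 214, 252, 254, 254, 254, 254, 254, 254, 255, 255, 255, 255, 255, 255, 254, 254, 254, 254, 254, 246, 235, 234, 233, 233, 248, 254, 255, 255, 255]
1 [np.float64(180.21504154451083), np.float64(181.5923420654172), np.float64(182.96964258632354)]
-1 [np.float64(235.33777008914223), np.float64(236.7169401810639), np.float64(238.09611027298558)]
side 163 184 235 207.15337423312883 249.31288343558282
side [-0.068476]
```

Call:
step_arm(deltas=[{"xyz":[-0.3,0,0.05],"angular":[0,0,0]},{"xyz":[-1,0.01,0.1],"angular":[0,0,-0.009]},{"xyz":[-1,0.01,0.1],"angular":[0,0,-0.009]},{"xyz":[-1,0.01,0.1],"angular":[0,0,-0.009]},{"xyz":[-1,0.01,0.1],"angular":[0,0,-0.009]},{"xyz":[-1,0.01,0.1],"angular":[0,0,-0.009]},{"xyz":[-1,0.01,0.1],"angular":[0,0,-0.009]},{"xyz":[-1,0.01,0.1],"angular":[0,0,-0.009]}])

```text
t: 9.88
eef_pos: [0.4874, -0.3671, 0.2733]
tcp_rot: [-2.318, -2.117, -0.001]
ft_force: [0.7, 0.4, -0.3]
gripper_width: 0.569
grip_force: 0.0
```

Run:
```python
from fit import *
import cv2
st(); go([.4839,-.3721,.2],1.476,"key")
s=snapshot("side")[:,:,::-1]; cv2.imwrite("pics/sideB.png",s)
e=observe()["eef_pos"]; print("tcp px",w2px("side",e),"tip",w2px("side",e-[0,0,.022]))
```

```text
t 9.88 pos [ 0.4874 -0.3671  0.2733] psi 1.480 tilt [-0.001   0.0023] F [ 0.7  0.4 -0.3] M [-0.002  0.     0.02 ] w 0.569 g 0.0 q1,q6 [-0.83 -0.74]
key xyz [-0.0218, -0.0119, 0.2932] ang [-0.0004, -0.0007, 0.0014] rows>=1.8
tcp px [409.1965787  122.40559453] tip [407.67214128 131.71760448]
```

Call:
step_arm(deltas=[{"xyz":[-0.022,-0.012,0.12],"angular":[0,0,0]},{"xyz":[-0.022,-0.012,0.25],"angular":[0,0,0]},{"xyz":[-0.022,-0.012,0.4],"angular":[0,0,0]},{"xyz":[-0.022,-0.012,0.5],"angular":[0,0,0]},{"xyz":[-0.022,-0.012,0.56],"angular":[0,0,0]},{"xyz":[-0.022,-0.012,0.6],"angular":[0,0,0]},{"xyz":[-0.022,-0.012,0.62],"angular":[0,0,0]},{"xyz":[-0.022,-0.012,0.62],"angular":[0,0,0]}])

```text
t: 10.6
eef_pos: [0.484, -0.3704, 0.1193]
tcp_rot: [-2.315, -2.122, -0.0]
ft_force: [-1.0, -0.3, 0.1]
gripper_width: 0.571
grip_force: 0.0
```

Call:
step_arm(deltas=[{"xyz":[0,0,0],"angular":[0,0,0]},{"xyz":[0,0,0],"angular":[0,0,0]},{"xyz":[0,0,0],"angular":[0,0,0]},{"xyz":[0,0,0],"angular":[0,0,0]}], hand=255, newtons=30)

```text
t: 10.93
eef_pos: [0.4845, -0.3729, 0.1212]
tcp_rot: [2.316, 2.117, 0.001]
ft_force: [0.8, 0.8, 3.5]
gripper_width: 0.317
grip_force: 30.0
```

Run:
```python
from fit import *
import cv2
st()
s=snapshot("side")[:,:,::-1]; cv2.imwrite("pics/sideC.png",s)
c=s[60:240,340:500].astype(float); c=(255*(c/255)**.5).astype(np.uint8)
cv2.imwrite("pics/s6.png",cv2.resize(c,None,fx=3.3,fy=3.3,interpolation=cv2.INTER_CUBIC))
```

```text
t 10.93 pos [ 0.4845 -0.3729  0.1212] psi 1.481 tilt [ 0.0028 -0.002 ] F [0.8 0.8 3.5] M [ 0.19  -0.223 -0.044] w 0.317 g 30.0 q1,q6 [-0.84 -0.75]
```

Call:
step_arm(deltas=[{"xyz":[0,0,0],"angular":[0,0,0]},{"xyz":[0,0,-0.05],"angular":[0,0,0]},{"xyz":[0,0,-0.15],"angular":[0,0,0]},{"xyz":[0,0,-0.28],"angular":[0,0,0]},{"xyz":[0,0,-0.42],"angular":[0,0,0]},{"xyz":[0,0,-0.58],"angular":[0,0,0]},{"xyz":[0,0,-0.74],"angular":[0,0,0]},{"xyz":[0,0,-0.88],"angular":[0,0,0]}], newtons=90)

```text
t: 11.65
eef_pos: [0.4829, -0.3722, 0.3422]
tcp_rot: [2.318, 2.119, -0.001]
ft_force: [0.1, -1.2, -1.6]
gripper_width: 0.303
grip_force: 89.0
```

Run:
```python
from fit import *
st(); go([.45,-.12,.35],1.48+1.0,"via"); 
go(W(p,(0,62.5,.35)),1.48+2.9,"screw")
```

```text
t 11.65 pos [ 0.4829 -0.3722  0.3422] psi 1.481 tilt [ 0.0002 -0.0009] F [ 0.1 -1.2 -1.6] M [-0.061  0.025 -0.011] w 0.303 g 89.0 q1,q6 [-0.84 -0.75]
via xyz [0.993, -0.2213, -0.032] ang [-0.0001, 0.0003, -0.318] rows>=8.0
screw xyz [2.2973, 0.2856, -0.033] ang [-0.0004, 0.0002, -0.9227] rows>=23.2
```

Call:
step_arm(deltas=[{"xyz":[0.1,-0.02,-0.03],"angular":[0,0,-0.03]},{"xyz":[0.99,-0.14,-0.03],"angular":[0,0,-0.32]},{"xyz":[0.99,-0.14,-0.03],"angular":[0,0,-0.32]},{"xyz":[0.99,-0.14,-0.03],"angular":[0,0,-0.32]},{"xyz":[0.99,-0.14,-0.03],"angular":[0,0,-0.32]},{"xyz":[0.99,-0.14,-0.03],"angular":[0,0,-0.32]},{"xyz":[0.99,-0.14,-0.03],"angular":[0,0,-0.32]},{"xyz":[0.99,-0.14,-0.03],"angular":[0,0,-0.32]}])

```text
t: 12.32
eef_pos: [0.4688, -0.1182, 0.3472]
tcp_rot: [-1.047, -2.959, -0.002]
ft_force: [0.4, -0.8, -1.4]
gripper_width: 0.304
grip_force: 89.0
```

Run:
```python
from fit import *
st();go(W(p,(0,62.5,.35)),1.48+2.2,"screw")
```

```text
t 12.32 pos [ 0.4688 -0.1182  0.3472] psi 2.461 tilt [-0.0018  0.0022] F [ 0.4 -0.8 -1.4] M [-0.002  0.059 -0.006] w 0.304 g 89.0 q1,q6 [-0.48 -1.37]
screw xyz [0.3591, 1.3127, -0.0096] ang [0.0007, -0.0007, -0.3879] rows>=9.8
```

Call:
step_arm(deltas=[{"xyz":[0.27,0.98,-0.01],"angular":[0,0,-0.3]},{"xyz":[0.27,0.98,-0.01],"angular":[0,0,-0.3]},{"xyz":[0.27,0.98,-0.01],"angular":[0,0,-0.3]},{"xyz":[0.27,0.98,-0.01],"angular":[0,0,-0.3]},{"xyz":[0.27,0.98,-0.01],"angular":[0,0,-0.3]},{"xyz":[0.27,0.98,-0.01],"angular":[0,0,-0.3]},{"xyz":[0.27,0.98,-0.01],"angular":[0,0,-0.3]},{"xyz":[0.27,0.98,-0.01],"angular":[0,0,-0.3]}])

```text
t: 12.98
eef_pos: [0.5749, 0.1119, 0.3489]
tcp_rot: [0.409, -3.114, -0.0]
ft_force: [-0.7, -1.2, -1.1]
gripper_width: 0.304
grip_force: 89.3
```

Run:
```python
from fit import *
st();go(W(p,(0,62.5,.30)),1.48+2.9,"screw")
```

```text
t 12.98 pos [0.5749 0.1119 0.3489] psi -2.880 tilt [-0.0012  0.0001] F [-0.7 -1.2 -1.1] M [-0.088 -0.024 -0.005] w 0.304 g 89.3 q1,q6 [ 0.   -1.83]
screw xyz [-0.2025, 0.2833, 0.1956] ang [0.0003, -0.0003, -0.3111] rows>=7.8
```

Call:
step_arm(deltas=[{"xyz":[-0.2,0.28,0],"angular":[0,0,-0.31]},{"xyz":[-0.2,0.28,0],"angular":[0,0,-0.31]},{"xyz":[-0.2,0.28,0],"angular":[0,0,-0.31]},{"xyz":[-0.2,0.28,0.1],"angular":[0,0,-0.31]},{"xyz":[-0.2,0.28,0.17],"angular":[0,0,-0.31]},{"xyz":[-0.2,0.28,0.17],"angular":[0,0,-0.31]},{"xyz":[-0.2,0.28,0.17],"angular":[0,0,-0.31]},{"xyz":[-0.2,0.28,0.17],"angular":[0,0,-0.31]}])

```text
t: 13.65
eef_pos: [0.6049, 0.189, 0.306]
tcp_rot: [1.812, -2.563, -0.001]
ft_force: [-0.1, -0.7, -2.4]
gripper_width: 0.302
grip_force: 89.4
```

Run:
```python
from fit import *
import cv2
st();go(W(p,(0,62.5,.27)),1.48+2.9,"screw")
s=snapshot("side")[:,:,::-1];t=snapshot("top")[:,:,::-1]; cv2.imwrite("pics/sideD.png",s); cv2.imwrite("pics/topD.png",t)
e=observe()["eef_pos"]; print("pred tip",w2px("side",e-[0,0,.111]),"blade top",w2px("side",e-[0,0,.036]),"screw mouth fit",w2px("side",W(p,(0,62.5,.145))))
a=s[180:310,100:210].astype(float); a=(255*(a/255)**.6).astype(np.uint8)
cv2.imwrite("pics/s7.png",cv2.resize(a,None,fx=4.6,fy=4.6,interpolation=cv2.INTER_CUBIC))
```

```text
t 13.65 pos [0.6049 0.189  0.306 ] psi -1.911 tilt [-0.0028 -0.0009] F [-0.1 -0.7 -2.4] M [-0.024 -0.025 -0.009] w 0.302 g 89.4 q1,q6 [ 0.13 -2.67]
screw xyz [-0.0175, 0.0037, 0.144] ang [0.0007, -0.0006, -0.0023] rows>=0.9
pred tip [149.89787934 266.49523478] blade top [140.65030079 234.34055582] screw mouth fit [153.38578293 287.50507311]
```

View pics/s7.png

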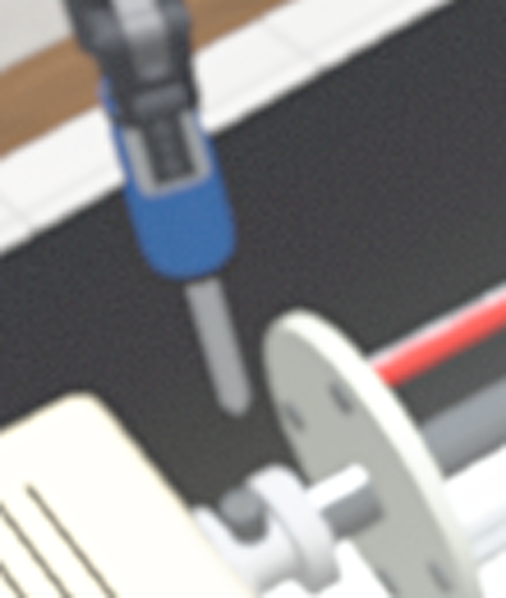

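The key is held, with its tip at crop (236,410), about 50 mm above the screw head at (240,505). The tip seems a few mm short in x, so I'll bias by +3 mm, come down to about 6 mm above, and look closely.

Run:
```python
from fit import *
go(W(p,(3,62.5,.262)),1.48+2.9,"screw")
```

```text
screw xyz [-0.0197, -0.0067, 0.1785] ang [0.0004, -0.0003, -0.0043] rows>=1.1
```

Call:
step_arm(deltas=[{"xyz":[-0.02,-0.007,0.05],"angular":[0,0,0]},{"xyz":[-0.02,-0.007,0.11],"angular":[0,0,0]},{"xyz":[-0.02,-0.007,0.15],"angular":[0,0,0]},{"xyz":[-0.02,-0.007,0.17],"angular":[0,0,0]},{"xyz":[-0.02,-0.007,0.17],"angular":[0,0,0]},{"xyz":[-0.02,-0.007,0.17],"angular":[0,0,0]},{"xyz":[-0.02,-0.007,0.17],"angular":[0,0,0]}])

```text
t: 14.33
eef_pos: [0.6096, 0.1936, 0.2653]
tcp_rot: [-1.806, 2.57, -0.001]
ft_force: [0.1, -0.8, -1.3]
gripper_width: 0.302
grip_force: 89.3
```

Run:
```python
from fit import *
import cv2
st()
s=snapshot("side")[:,:,::-1]; cv2.imwrite("pics/sideE.png",s)
e=observe()["eef_pos"]; print("pred tip",w2px("side",e-[0,0,.111]),"+x",w2px("side",e-[-.01,0,.111]),"+y",w2px("side",e-[0,-.01,.111]),"-z",w2px("side",e-[0,0,.121]))
a=s[255:305,130:185].astype(float); a=(255*(a/255)**.6).astype(np.uint8)
b=cv2.imread("pics/side0.png")[255:305,130:185].astype(float); b=(255*(b/255)**.6).astype(np.uint8)
cv2.imwrite("pics/s8.png",cv2.resize(np.hstack([a,b]),None,fx=7.2,fy=7.2,interpolation=cv2.INTER_CUBIC))
```

```text
t 14.33 pos [0.6096 0.1936 0.2653] psi -1.917 tilt [0.0013 0.0002] F [ 0.1 -0.8 -1.3] M [-0.005  0.005 -0.012] w 0.302 g 89.3 q1,q6 [ 0.13 -2.66]
pred tip [150.77179661 282.6846097 ] +x [147.35969123 279.64167013] +y [145.8753781  285.89881509] -z [151.88301193 286.45055145]
```

View pics/s8.png

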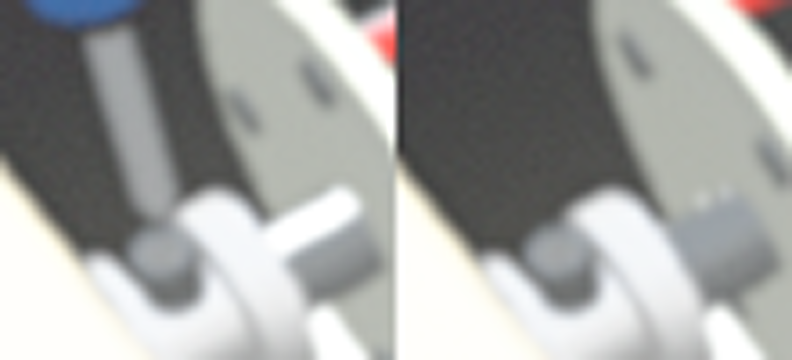

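Call:
step_arm(deltas=[{"xyz":[-0.001,0.005,0.01],"angular":[0,0,0]},{"xyz":[-0.001,0.005,0.02],"angular":[0,0,0]},{"xyz":[-0.001,0.005,0.03],"angular":[0,0,0]},{"xyz":[-0.001,0.005,0.03],"angular":[0,0,0]},{"xyz":[-0.001,0.005,0.03],"angular":[0,0,0]}])

```text
t: 14.8
eef_pos: [0.6078, 0.1942, 0.257]
tcp_rot: [1.806, -2.57, -0.0]
ft_force: [-0.3, 0.4, -1.4]
gripper_width: 0.301
grip_force: 89.3
```

```bash
python3 -c "
from fit import *
st()"
```

```text
t 14.80 pos [0.6078 0.1942 0.257 ] psi -1.916 tilt [-0.0005 -0.0001] F [-0.3  0.4 -1.4] M [ 0.012  0.008 -0.028] w 0.301 g 89.3 q1,q6 [ 0.13 -2.66]
```

Call:
step_arm(deltas=[{"xyz":[0,0,0.008],"angular":[0,0,0]},{"xyz":[0,0,0.016],"angular":[0,0,0]},{"xyz":[0,0,0.016],"angular":[0,0,0]},{"xyz":[0,0,0.016],"angular":[0,0,0]}])

```text
t: 15.13
eef_pos: [0.608, 0.1944, 0.2531]
tcp_rot: [-1.807, 2.57, 0.0]
ft_force: [0.9, 1.3, -1.2]
gripper_width: 0.298
grip_force: 89.3
```

Call:
step_arm(deltas=[{"xyz":[0,0,0.006],"angular":[0,0,0]},{"xyz":[0,0,0.012],"angular":[0,0,0]},{"xyz":[0,0,0.012],"angular":[0,0,0]}])

```text
t: 15.38
eef_pos: [0.6081, 0.1947, 0.2506]
tcp_rot: [-1.806, 2.569, 0.001]
ft_force: [-0.6, 0.8, 0.5]
gripper_width: 0.303
grip_force: 89.8
```

```bash
python3 -c "
from fit import *
st()"
```

```text
t 15.38 pos [0.6081 0.1947 0.2506] psi -1.916 tilt [0.0005 0.0009] F [-0.6  0.8  0.5] M [0.369 0.156 0.021] w 0.303 g 89.8 q1,q6 [ 0.13 -2.66]
```

Call:
step_arm(deltas=[{"xyz":[-0.004,0.003,0.004],"angular":[0,0,0]},{"xyz":[-0.004,0.003,0.01],"angular":[0,0,0]},{"xyz":[-0.004,0.003,0.01],"angular":[0,0,0]}])

```text
t: 15.63
eef_pos: [0.6081, 0.1953, 0.2484]
tcp_rot: [-1.806, 2.569, -0.002]
ft_force: [-0.3, -0.3, 2.3]
gripper_width: 0.304
grip_force: 90.0
```

```bash
python3 -c "
from fit import *
st()"
```

```text
t 15.63 pos [0.6081 0.1953 0.2484] psi -1.916 tilt [ 0.0019 -0.0005] F [-0.3 -0.3  2.3] M [0.022 0.089 0.005] w 0.304 g 90.0 q1,q6 [ 0.14 -2.66]
```

Call:
step_arm(deltas=[{"xyz":[0,0,0.008],"angular":[0,0,0.01]},{"xyz":[0,0,0.012],"angular":[0,0,0.04]},{"xyz":[0,0,0.016],"angular":[0,0,0.07]},{"xyz":[0,0,0.016],"angular":[0,0,0.1]},{"xyz":[0,0,0.016],"angular":[0,0,0.1]}])

```text
t: 16.05
eef_pos: [0.6078, 0.1954, 0.2443]
tcp_rot: [-1.38, 2.821, -0.001]
ft_force: [0.1, 1.0, -1.1]
gripper_width: 0.304
grip_force: 89.5
```

```bash
python3 -c "
from fit import *
st()"
```

```text
t 16.05 pos [0.6078 0.1954 0.2443] psi -2.232 tilt [0.0014 0.    ] F [ 0.1  1.  -1.1] M [ 0.185 -0.     0.051] w 0.304 g 89.5 q1,q6 [ 0.14 -2.34]
```

Call:
step_arm(deltas=[{"xyz":[0,0,0.008],"angular":[0,0,0]},{"xyz":[0,0,0.016],"angular":[0,0,0]},{"xyz":[0,0,0.02],"angular":[0,0,0]},{"xyz":[0,0,0.02],"angular":[0,0,0]}])

```text
t: 16.38
eef_pos: [0.6084, 0.1961, 0.2417]
tcp_rot: [-1.384, 2.816, -0.0]
ft_force: [-2.8, 0.2, 14.8]
gripper_width: 0.304
grip_force: 91.5
```

```bash
python3 -c "
from fit import *
st()"
```

```text
t 16.38 pos [0.6084 0.1961 0.2417] psi -2.228 tilt [0.0031 0.0014] F [-2.8  0.2 14.8] M [0.229 0.762 0.004] w 0.304 g 91.5 q1,q6 [ 0.14 -2.35]
```

Call:
step_arm(deltas=[{"xyz":[0.004,0.005,-0.006],"angular":[0,0,0]},{"xyz":[0.004,0.005,-0.006],"angular":[0,0,0.03]},{"xyz":[0.004,0.005,-0.006],"angular":[0,0,0.06]},{"xyz":[0.004,0.005,-0.006],"angular":[0,0,0.08]},{"xyz":[0.004,0.005,-0.006],"angular":[0,0,0.08]}])

```text
t: 16.8
eef_pos: [0.6075, 0.1956, 0.2419]
tcp_rot: [-1.017, 2.968, -0.001]
ft_force: [0.3, -0.4, 8.8]
gripper_width: 0.304
grip_force: 90.0
```

```bash
python3 -c "
from fit import *
st()"
```

```text
t 16.80 pos [0.6075 0.1956 0.2419] psi -2.481 tilt [0.0041 0.0005] F [ 0.3 -0.4  8.8] M [ 0.121  0.045 -0.005] w 0.304 g 90.0 q1,q6 [ 0.14 -2.09]
```

Call:
step_arm(deltas=[{"xyz":[0,0,0.004],"angular":[0,0,0.03]},{"xyz":[0,0,0.004],"angular":[0,0,0.06]},{"xyz":[0,0,0.004],"angular":[0,0,0.09]},{"xyz":[0,0,0.004],"angular":[0,0,0.1]},{"xyz":[0,0,0.004],"angular":[0,0,0.1]}])

```text
t: 17.22
eef_pos: [0.6077, 0.1956, 0.2417]
tcp_rot: [-0.543, 3.089, -0.001]
ft_force: [-1.4, 0.2, 11.8]
gripper_width: 0.302
grip_force: 90.8
```

```bash
python3 -c "
from fit import *
st()"
```

```text
t 17.22 pos [0.6077 0.1956 0.2417] psi -2.794 tilt [0.005  0.0005] F [-1.4  0.2 11.8] M [0.04  0.235 0.214] w 0.302 g 90.8 q1,q6 [ 0.14 -1.78]
```

Call:
step_arm(deltas=[{"xyz":[0,0,-0.004],"angular":[0,0,0.03]},{"xyz":[0,0,-0.004],"angular":[0,0,0.06]},{"xyz":[0,0,-0.004],"angular":[0,0,0.09]},{"xyz":[0,0,-0.004],"angular":[0,0,0.12]},{"xyz":[0,0,-0.004],"angular":[0,0,0.15]},{"xyz":[0,0,-0.004],"angular":[0,0,0.15]}])

```text
t: 17.72
eef_pos: [0.6072, 0.1953, 0.2418]
tcp_rot: [0.197, 3.132, -0.0]
ft_force: [-0.5, 0.2, 8.5]
gripper_width: 0.306
grip_force: 90.4
```

```bash
python3 -c "
from fit import *
st()"
```

```text
t 17.72 pos [0.6072 0.1953 0.2418] psi 3.016 tilt [ 0.0035 -0.0004] F [-0.5  0.2  8.5] M [-0.072  0.122  0.167] w 0.306 g 90.4 q1,q6 [ 0.14 -1.31]
```

Call:
step_arm(deltas=[{"xyz":[0,0,-0.002],"angular":[0,0,0.035]},{"xyz":[0,0,-0.002],"angular":[0,0,0.07]},{"xyz":[0,0,-0.002],"angular":[0,0,0.105]},{"xyz":[0,0,-0.002],"angular":[0,0,0.14]},{"xyz":[0,0,-0.002],"angular":[0,0,0.175]},{"xyz":[0,0,-0.002],"angular":[0,0,0.21]},{"xyz":[0,0,-0.002],"angular":[0,0,0.24]},{"xyz":[0,0,-0.002],"angular":[0,0,0.24]}])

```text
t: 18.38
eef_pos: [0.6066, 0.1952, 0.2418]
tcp_rot: [1.337, 2.841, 0.0]
ft_force: [-1.8, -0.1, 8.1]
gripper_width: 0.302
grip_force: 90.4
```

```bash
python3 -c "
from fit import *
st()"
```

```text
t 18.38 pos [0.6066 0.1952 0.2418] psi 2.262 tilt [ 0.0016 -0.0007] F [-1.8 -0.1  8.1] M [-0.069  0.271  0.187] w 0.302 g 90.4 q1,q6 [ 0.14 -0.55]
```

Call:
step_arm(deltas=[{"xyz":[0,0,0],"angular":[0,0,0.035]},{"xyz":[0,0,0],"angular":[0,0,0.07]},{"xyz":[0,0,0],"angular":[0,0,0.105]},{"xyz":[0,0,0],"angular":[0,0,0.14]},{"xyz":[0,0,0],"angular":[0,0,0.175]},{"xyz":[0,0,0],"angular":[0,0,0.21]},{"xyz":[0,0,0],"angular":[0,0,0.245]},{"xyz":[0,0,0],"angular":[0,0,0.26]}])

```text
t: 19.05
eef_pos: [0.606, 0.1956, 0.2418]
tcp_rot: [2.358, 2.076, 0.001]
ft_force: [-2.1, 1.2, 7.9]
gripper_width: 0.303
grip_force: 90.4
```

Call:
step_arm(deltas=[{"xyz":[0,0,0],"angular":[0,0,0.02]},{"xyz":[0,0,0],"angular":[0,0,0.04]},{"xyz":[0,0,0],"angular":[0,0,0.06]},{"xyz":[0,0,0],"angular":[0,0,0.06]}])

```text
t: 19.38
eef_pos: [0.6059, 0.1958, 0.2418]
tcp_rot: [-2.54, -1.848, -0.001]
ft_force: [-2.5, 0.7, 8.0]
gripper_width: 0.301
grip_force: 90.4
```

```bash
python3 -c "
from fit import *
st()"
```

```text
t 19.38 pos [0.6059 0.1958 0.2418] psi 1.258 tilt [0.0003 0.0006] F [-2.5  0.7  8. ] M [0.252 0.545 0.214] w 0.301 g 90.4 q1,q6 [0.14 0.45]
```

Call:
step_arm(deltas=[{"xyz":[0,0,0],"angular":[0,0,0.03]},{"xyz":[0,0,0],"angular":[0,0,0.06]},{"xyz":[0,0,0],"angular":[0,0,0.09]},{"xyz":[0,0,0],"angular":[0,0,0.11]},{"xyz":[0,0,0],"angular":[0,0,0.11]}])

```text
t: 19.8
eef_pos: [0.606, 0.1962, 0.2418]
tcp_rot: [-2.82, -1.383, -0.002]
ft_force: [-1.8, 1.0, 8.5]
gripper_width: 0.306
grip_force: 90.4
```

```bash
python3 -c "
from fit import *
st()"
```

```text
t 19.80 pos [0.606  0.1962 0.2418] psi 0.912 tilt [0.0005 0.0014] F [-1.8  1.   8.5] M [0.425 0.537 0.172] w 0.306 g 90.4 q1,q6 [0.14 0.8 ]
```

Call:
step_arm(deltas=[{"xyz":[0,0,0],"angular":[0,0,0.03]},{"xyz":[0,0,0],"angular":[0,0,0.06]},{"xyz":[0,0,0],"angular":[0,0,0.09]},{"xyz":[0,0,0],"angular":[0,0,0.09]}])

```text
t: 20.13
eef_pos: [0.6061, 0.1964, 0.2418]
tcp_rot: [-2.986, -0.97, -0.002]
ft_force: [-1.6, 1.8, 7.7]
gripper_width: 0.301
grip_force: 90.3
```

```bash
python3 -c "
from fit import *
st()"
```

```text
t 20.13 pos [0.6061 0.1964 0.2418] psi 0.628 tilt [0.0008 0.0019] F [-1.6  1.8  7.7] M [0.552 0.497 0.128] w 0.301 g 90.3 q1,q6 [0.14 1.08]
```

Call:
step_arm(deltas=[{"xyz":[0,0,0],"angular":[0,0,0.03]},{"xyz":[0,0,0],"angular":[0,0,0.06]},{"xyz":[0,0,0],"angular":[0,0,0.08]},{"xyz":[0,0,0],"angular":[0,0,0.08]}])

```text
t: 20.47
eef_pos: [0.6063, 0.1966, 0.2418]
tcp_rot: [-3.084, -0.59, -0.003]
ft_force: [-1.5, 1.0, 8.0]
gripper_width: 0.299
grip_force: 90.3
```

```bash
python3 -c "
from fit import *
st(); snapshot('top'); st()"
```

```text
t 20.47 pos [0.6063 0.1966 0.2418] psi 0.378 tilt [0.0012 0.0023] F [-1.5  1.   8. ] M [0.602 0.387 0.166] w 0.299 g 90.3 q1,q6 [0.14 1.33]
t 20.52 pos [0.6063 0.1966 0.2418] psi 0.380 tilt [0.0012 0.0023] F [-1.3  1.9  8. ] M [0.605 0.431 0.158] w 0.301 g 90.3 q1,q6 [0.14 1.33]
```

Call:
step_arm(deltas=[{"xyz":[0,0,0],"angular":[0,0,0.03]},{"xyz":[0,0,0],"angular":[0,0,0.06]},{"xyz":[0,0,0],"angular":[0,0,0.06]},{"xyz":[0,0,0],"angular":[0,0,0.06]}])

```text
t: 20.85
eef_pos: [0.6064, 0.1966, 0.2418]
tcp_rot: [-3.125, -0.3, -0.003]
ft_force: [-1.0, 3.3, 7.9]
gripper_width: 0.303
grip_force: 90.3
```

```bash
python3 -c "
from fit import *
st(); snapshot('top'); st()"
```

```text
t 20.85 pos [0.6064 0.1966 0.2418] psi 0.191 tilt [0.0016 0.0025] F [-1.   3.3  7.9] M [0.665 0.355 0.179] w 0.303 g 90.3 q1,q6 [0.14 1.52]
t 20.90 pos [0.6064 0.1967 0.2418] psi 0.192 tilt [0.0016 0.0025] F [-1.2  2.2  8.6] M [0.668 0.341 0.207] w 0.304 g 90.3 q1,q6 [0.14 1.52]
```

Call:
step_arm(deltas=[{"xyz":[-0.001,-0.003,0],"angular":[0,0,0.03]},{"xyz":[-0.001,-0.003,0],"angular":[0,0,0.06]},{"xyz":[-0.001,-0.003,0],"angular":[0,0,0.06]},{"xyz":[-0.001,-0.003,0],"angular":[0,0,0.06]}])

```text
t: 21.23
eef_pos: [0.6064, 0.1969, 0.2418]
tcp_rot: [-3.14, -0.005, -0.004]
ft_force: [-0.4, 1.4, 7.5]
gripper_width: 0.304
grip_force: 90.3
```

```bash
python3 -c "
from fit import *
st(); snapshot('top'); st()"
```

```text
t 21.23 pos [0.6064 0.1969 0.2418] psi 0.003 tilt [0.0025 0.0014] F [-0.4  1.4  7.5] M [0.422 0.181 0.196] w 0.304 g 90.3 q1,q6 [0.14 1.71]
t 21.28 pos [0.6064 0.1968 0.2418] psi 0.003 tilt [0.0024 0.0014] F [-1.1  1.   7.5] M [0.48  0.161 0.205] w 0.302 g 90.3 q1,q6 [0.14 1.71]
```

Call:
step_arm(deltas=[{"xyz":[0,-0.001,0],"angular":[0,0,0.03]},{"xyz":[0,-0.001,0],"angular":[0,0,0.06]},{"xyz":[0,-0.001,0],"angular":[0,0,0.06]},{"xyz":[0,-0.001,0],"angular":[0,0,0.06]}])

```text
t: 21.62
eef_pos: [0.6065, 0.1969, 0.2418]
tcp_rot: [-3.127, 0.29, -0.004]
ft_force: [-0.3, 1.3, 6.8]
gripper_width: 0.303
grip_force: 90.2
```

```bash
python3 -c "
from fit import *
st(); snapshot('top'); st()"
```

```text
t 21.62 pos [0.6065 0.1969 0.2418] psi -0.185 tilt [0.0027 0.0011] F [-0.3  1.3  6.8] M [0.332 0.13  0.256] w 0.303 g 90.2 q1,q6 [0.14 1.89]
t 21.67 pos [0.6065 0.197  0.2418] psi -0.185 tilt [0.0027 0.0011] F [-1.2  1.4  7.2] M [0.296 0.115 0.255] w 0.300 g 90.2 q1,q6 [0.14 1.89]
```

Call:
step_arm(deltas=[{"xyz":[0,0,0],"angular":[0,0,0.03]},{"xyz":[0,0,0],"angular":[0,0,0.06]},{"xyz":[0,0,0],"angular":[0,0,0.06]},{"xyz":[0,0,0],"angular":[0,0,0.06]}])

```text
t: 22.0
eef_pos: [0.6067, 0.1969, 0.2418]
tcp_rot: [-3.085, 0.583, -0.004]
ft_force: [0.1, 1.4, 6.3]
gripper_width: 0.303
grip_force: 90.2
```

```bash
python3 -c "
from fit import *
st(); snapshot('top'); st()"
```

```text
t 22.00 pos [0.6067 0.1969 0.2418] psi -0.373 tilt [0.0031 0.0011] F [0.1 1.4 6.3] M [0.392 0.021 0.344] w 0.303 g 90.2 q1,q6 [0.14 2.08]
t 22.05 pos [0.6067 0.197  0.2418] psi -0.373 tilt [0.003 0.001] F [0.4 0.7 6.4] M [0.371 0.058 0.263] w 0.299 g 90.2 q1,q6 [0.14 2.08]
```

```bash
python3 -c "
from fit import *
m=[]
for i in range(10): m.append(observe()['moment'][2]); snapshot('top')
print(np.round(m,3),np.mean(m))"
```

```text
[0.263 0.336 0.303 0.251 0.271 0.277 0.307 0.34  0.307 0.255] 0.29087782896999936
```

Call:
step_arm(deltas=[{"xyz":[0,0,0],"angular":[0,0,0.03]},{"xyz":[0,0,0],"angular":[0,0,0.06]},{"xyz":[0,0,0],"angular":[0,0,0.06]},{"xyz":[0,0,0],"angular":[0,0,0.06]}])

```text
t: 22.88
eef_pos: [0.6068, 0.1969, 0.2418]
tcp_rot: [-3.017, 0.87, -0.005]
ft_force: [0.2, 2.0, 6.6]
gripper_width: 0.305
grip_force: 90.2
```

```bash
python3 -c "
from fit import *
m=[]
for i in range(10): m.append(observe()['moment'][2]); snapshot('top')
print(np.round(m,3),np.mean(m));st()"
```

```text
[0.384 0.434 0.382 0.359 0.342 0.353 0.374 0.384 0.35  0.353] 0.3715755092833069
t 23.38 pos [0.6068 0.1969 0.2418] psi -0.561 tilt [0.0034 0.001 ] F [-0.4  1.6  6.6] M [0.365 0.002 0.344] w 0.304 g 90.2 q1,q6 [0.14 2.27]
```

Call:
step_arm(deltas=[{"xyz":[0,0,0],"angular":[0,0,0.02]},{"xyz":[0,0,0],"angular":[0,0,0.02]},{"xyz":[0,0,0],"angular":[0,0,0.02]}])

```text
t: 23.63
eef_pos: [0.6068, 0.1969, 0.2418]
tcp_rot: [-2.988, 0.964, -0.005]
ft_force: [0.3, 0.8, 6.8]
gripper_width: 0.301
grip_force: 90.2
```

```bash
python3 -c "
from fit import *
m=[]
for i in range(8): m.append(observe()['moment'][2]); snapshot('top')
print(np.round(m,3),np.mean(m));st()"
```

```text
[0.394 0.416 0.404 0.393 0.401 0.436 0.404 0.371] 0.40237787077514037
t 24.03 pos [0.6068 0.1969 0.2418] psi -0.624 tilt [0.0034 0.0009] F [0.6 1.1 6.8] M [ 0.386 -0.027  0.403] w 0.303 g 90.2 q1,q6 [0.14 2.33]
```

Call:
step_arm(deltas=[{"xyz":[0,0,0],"angular":[0,0,-0.03]},{"xyz":[0,0,-0.005],"angular":[0,0,-0.06]},{"xyz":[0,0,-0.01],"angular":[0,0,-0.06]}])

```text
t: 24.28
eef_pos: [0.606, 0.197, 0.2423]
tcp_rot: [-3.066, 0.679, -0.0]
ft_force: [2.5, 2.1, -6.4]
gripper_width: 0.298
grip_force: 88.8
```

```bash
python3 -c "
from fit import *
st()"
```

```text
t 24.28 pos [0.606  0.197  0.2423] psi -0.436 tilt [0.0006 0.0014] F [ 2.5  2.1 -6.4] M [ 0.704 -0.64   0.099] w 0.298 g 88.8 q1,q6 [0.14 2.15]
```

Call:
step_arm(deltas=[{"xyz":[0,0,-0.03],"angular":[0,0,0]},{"xyz":[0,0,-0.06],"angular":[0,0,0]},{"xyz":[0,0,-0.1],"angular":[0,0,0]},{"xyz":[0,0,-0.16],"angular":[0,0,0]},{"xyz":[0,0,-0.28],"angular":[0,0,0]},{"xyz":[0,0,-0.42],"angular":[0,0,0]},{"xyz":[0,0,-0.42],"angular":[0,0,0]}])

```text
t: 24.87
eef_pos: [0.6089, 0.1963, 0.3575]
tcp_rot: [-3.062, 0.685, -0.022]
ft_force: [1.4, 0.2, 0.0]
gripper_width: 0.302
grip_force: 90.1
```

Run:
```python
from fit import *
st(); go([.45,-.12,.36],.5,"via"); go([.4845,-.3729,.3422],1.481,"hole")
```

```text
t 24.87 pos [0.6089 0.1963 0.3575] psi -0.440 tilt [0.0145 0.0007] F [1.4 0.2 0. ] M [ 0.009 -0.161 -0.018] w 0.302 g 90.1 q1,q6 [0.14 2.15]
via xyz [-0.0355, 1.4151, -0.0199] ang [-0.0001, -0.0048, -0.2993] rows>=8.5
hole xyz [0.5196, 2.2719, 0.0526] ang [0.0025, -0.0048, -0.6116] rows>=15.4
```

Call:
step_arm(deltas=[{"xyz":[0.02,0.1,0],"angular":[0,0,-0.04]},{"xyz":[0.06,0.99,0],"angular":[0,0,-0.3]},{"xyz":[0.06,0.99,0],"angular":[0,0,-0.3]},{"xyz":[0.06,0.99,0],"angular":[0,0,-0.3]},{"xyz":[0.06,0.99,0],"angular":[0,0,-0.3]},{"xyz":[0.06,0.99,0],"angular":[0,0,-0.3]},{"xyz":[0.06,0.99,0],"angular":[0,0,-0.3]},{"xyz":[0.06,0.99,0],"angular":[0,0,-0.3]}])

```text
t: 25.53
eef_pos: [0.5112, -0.0387, 0.3491]
tcp_rot: [3.04, 0.781, -0.005]
ft_force: [0.8, 0.8, -1.2]
gripper_width: 0.302
grip_force: 90.2
```

Run:
```python
from fit import *
st(); go([.4845,-.3725,.3422],1.481,"hole")
```

```text
t 25.53 pos [ 0.5112 -0.0387  0.3491] psi 0.503 tilt [-0.0023 -0.0038] F [ 0.8  0.8 -1.2] M [ 0.019  0.026 -0.015] w 0.302 g 90.2 q1,q6 [-0.29  0.78]
hole xyz [-0.737, 1.1183, 0.033] ang [0.0, 0.0015, -0.3113] rows>=8.0
```

Call:
step_arm(deltas=[{"xyz":[-0.65,0.98,0],"angular":[0,0,-0.31]},{"xyz":[-0.65,0.98,0],"angular":[0,0,-0.31]},{"xyz":[-0.65,0.98,0],"angular":[0,0,-0.31]},{"xyz":[-0.65,0.98,0],"angular":[0,0,-0.31]},{"xyz":[-0.65,0.98,0],"angular":[0,0,-0.31]},{"xyz":[-0.65,0.98,0],"angular":[0,0,-0.31]},{"xyz":[-0.65,0.98,0],"angular":[0,0,-0.31]},{"xyz":[-0.65,0.98,0],"angular":[0,0,-0.31]}])

```text
t: 26.2
eef_pos: [0.4879, -0.3319, 0.3489]
tcp_rot: [2.353, 2.079, -0.005]
ft_force: [0.7, 0.1, -0.8]
gripper_width: 0.3
grip_force: 90.2
```

Run:
```python
from fit import *
st(); go([.4842,-.3725,.245],1.481,"hole")
```

```text
t 26.20 pos [ 0.4879 -0.3319  0.3489] psi 1.447 tilt [-0.0012 -0.0033] F [ 0.7  0.1 -0.8] M [ 0.011 -0.086  0.02 ] w 0.300 g 90.2 q1,q6 [-0.78 -0.66]
hole xyz [-0.1615, 0.0055, 0.4163] ang [-0.0003, 0.0011, -0.0108] rows>=2.7
```

Call:
step_arm(deltas=[{"xyz":[-0.15,0.005,0.1],"angular":[0,0,-0.005]},{"xyz":[-0.15,0.005,0.25],"angular":[0,0,-0.005]},{"xyz":[-0.15,0.005,0.4],"angular":[0,0,-0.005]},{"xyz":[-0.15,0.005,0.4],"angular":[0,0,-0.005]},{"xyz":[-0.15,0.005,0.4],"angular":[0,0,-0.005]},{"xyz":[-0.15,0.005,0.4],"angular":[0,0,-0.005]}])

```text
t: 26.7
eef_pos: [0.4869, -0.3651, 0.2506]
tcp_rot: [2.338, 2.094, -0.001]
ft_force: [0.4, -0.6, -0.9]
gripper_width: 0.299
grip_force: 90.1
```

Run:
```python
from fit import *
import cv2
st(); go([.4842,-.3725,.19],1.481,"hole")
s=snapshot("side")[:,:,::-1]; cv2.imwrite("pics/sideF.png",s)
a=s[70:240,320:500].astype(float); a=(255*(a/255)**.6).astype(np.uint8)
cv2.imwrite("pics/s9.png",cv2.resize(a,None,fx=3.4,fy=3.4,interpolation=cv2.INTER_CUBIC))
# blade line: grey pixels near the predicted tip
e=observe()["eef_pos"]; print("pred tip",w2px("side",e-[0,0,.111]),"hole top px",w2px("side",[.4842,-.3725,.085]))
for v in range(160,205,4): print(v,[tuple(int(c) for c in s[v,u]) for u in range(396,416,2)])
```

```text
t 26.70 pos [ 0.4869 -0.3651  0.2506] psi 1.461 tilt [ 0.0018 -0.0026] F [ 0.4 -0.6 -0.9] M [-0.041 -0.024 -0.014] w 0.299 g 90.1 q1,q6 [-0.83 -0.72]
hole xyz [-0.0301, -0.0081, 0.2424] ang [0.0007, 0.0008, -0.0064] rows>=1.5
pred tip [400.59068252 175.08525014] hole top px [400.45529589 193.81625988]
160 [(117, 103, 86), (123, 115, 106), (156, 154, 151), (184, 182, 179), (196, 194, 191), (215, 213, 210), (224, 222, 218), (225, 224, 221), (225, 223, 220), (221, 218, 215)]
164 [(117, 103, 86), (127, 120, 112), (149, 147, 145), (170, 168, 165), (184, 182, 179), (194, 191, 189), (202, 200, 197), (206, 203, 200), (204, 201, 198), (199, 196, 193)]
168 [(118, 104, 87), (121, 110, 98), (138, 133, 128), (159, 157, 154), (177, 175, 173), (191, 188, 186), (196, 193, 191), (198, 196, 193), (197, 194, 192), (191, 189, 186)]
172 [(118, 104, 89), (119, 105, 89), (93, 81, 70), (52, 46, 43), (54, 48, 46), (57, 51, 48), (61, 55, 51), (59, 53, 49), (58, 52, 48), (67, 60, 54)]
176 [(119, 104, 88), (119, 104, 89), (87, 76, 65), (53, 47, 44), (57, 52, 48), (60, 55, 51), (60, 54, 50), (61, 53, 50), (58, 5
[... 362 characters left out ...]
9, 52), (52, 48, 43), (58, 52, 48), (61, 56, 51), (62, 56, 52), (62, 55, 51), (58, 53, 49), (92, 82, 70)]
192 [(119, 104, 88), (111, 97, 82), (61, 53, 48), (54, 48, 45), (61, 54, 50), (62, 55, 52), (62, 55, 53), (60, 53, 50), (57, 51, 47), (101, 88, 75)]
196 [(119, 105, 89), (109, 95, 82), (59, 53, 48), (54, 49, 46), (58, 52, 47), (60, 55, 50), (62, 56, 51), (61, 56, 52), (60, 54, 50), (104, 91, 77)]
200 [(119, 104, 88), (100, 88, 76), (56, 50, 45), (55, 50, 45), (59, 55, 49), (61, 56, 52), (60, 54, 50), (60, 54, 50), (65, 57, 53), (108, 94, 80)]
204 [(118, 103, 87), (91, 81, 70), (53, 48, 44), (55, 49, 46), (59, 53, 49), (61, 56, 51), (61, 54, 51), (59, 54, 49), (70, 62, 55), (113, 98, 84)]
```

Call:
step_arm(deltas=[{"xyz":[-0.03,-0.008,0.06],"angular":[0,0,-0.006]},{"xyz":[-0.03,-0.008,0.12],"angular":[0,0,-0.006]},{"xyz":[-0.03,-0.008,0.16],"angular":[0,0,-0.006]},{"xyz":[-0.03,-0.008,0.16],"angular":[0,0,-0.006]},{"xyz":[-0.03,-0.008,0.16],"angular":[0,0,-0.006]},{"xyz":[-0.03,-0.008,0.16],"angular":[0,0,-0.006]}])

```text
t: 27.25
eef_pos: [0.4842, -0.372, 0.2099]
tcp_rot: [2.318, 2.116, -0.0]
ft_force: [0.0, -0.6, -0.9]
gripper_width: 0.304
grip_force: 90.1
```

Run:
```python
from fit import *
st(); go([.4842,-.3725,.17],1.481,"hole")
```

```text
t 27.25 pos [ 0.4842 -0.372   0.2099] psi 1.480 tilt [ 0.002  -0.0022] F [ 0.  -0.6 -0.9] M [-0.024 -0.009 -0.015] w 0.304 g 90.1 q1,q6 [-0.84 -0.75]
hole xyz [-0.0015, -0.0002, 0.1595] ang [0.0007, 0.0007, -0.0003] rows>=1.0
```

Call:
step_arm(deltas=[{"xyz":[-0.001,0,0.015],"angular":[0,0,0]},{"xyz":[-0.001,0,0.03],"angular":[0,0,0]},{"xyz":[-0.001,0,0.045],"angular":[0,0,0]},{"xyz":[-0.001,0,0.06],"angular":[0,0,0]},{"xyz":[-0.001,0,0.075],"angular":[0,0,0]},{"xyz":[-0.001,0,0.075],"angular":[0,0,0]},{"xyz":[-0.001,0,0.075],"angular":[0,0,0]}])

```text
t: 27.83
eef_pos: [0.4831, -0.3716, 0.1889]
tcp_rot: [-2.32, -2.117, -0.0]
ft_force: [0.2, 0.0, -2.0]
gripper_width: 0.302
grip_force: 90.1
```

Run:
```python
from fit import *
st(); go([.4842,-.3725,.13],1.481,"hole")
```

```text
t 27.83 pos [ 0.4831 -0.3716  0.1889] psi 1.480 tilt [-0.0007  0.0009] F [ 0.2  0.  -2. ] M [-0.013 -0.02  -0.007] w 0.302 g 90.1 q1,q6 [-0.84 -0.75]
hole xyz [-0.0033, 0.005, 0.2356] ang [-0.0003, -0.0003, -0.0005] rows>=1.4
```

Call:
step_arm(deltas=[{"xyz":[-0.003,0.004,0.02],"angular":[0,0,0]},{"xyz":[-0.003,0.004,0.04],"angular":[0,0,0]},{"xyz":[-0.003,0.004,0.06],"angular":[0,0,0]},{"xyz":[-0.003,0.004,0.08],"angular":[0,0,0]},{"xyz":[-0.003,0.004,0.1],"angular":[0,0,0]},{"xyz":[-0.003,0.004,0.12],"angular":[0,0,0]},{"xyz":[-0.003,0.004,0.12],"angular":[0,0,0]}])

```text
t: 28.42
eef_pos: [0.4836, -0.372, 0.158]
tcp_rot: [-2.318, -2.116, -0.0]
ft_force: [0.3, 0.4, -2.0]
gripper_width: 0.306
grip_force: 90.1
```

Run:
```python
from fit import *
st(); go([.4842,-.3725,.128],1.481,"hole")
```

```text
t 28.42 pos [ 0.4836 -0.372   0.158 ] psi 1.480 tilt [-0.0018  0.002 ] F [ 0.3  0.4 -2. ] M [-0.005  0.058 -0.003] w 0.306 g 90.1 q1,q6 [-0.84 -0.75]
hole xyz [-0.002, 0.003, 0.12] ang [-0.0006, -0.0006, -0.0005] rows>=0.7
```

Call:
step_arm(deltas=[{"xyz":[-0.002,0.003,0.03],"angular":[0,0,0]},{"xyz":[-0.002,0.003,0.06],"angular":[0,0,0]},{"xyz":[-0.002,0.003,0.09],"angular":[0,0,0]},{"xyz":[-0.002,0.003,0.11],"angular":[0,0,0]},{"xyz":[-0.002,0.003,0.125],"angular":[0,0,0]},{"xyz":[-0.002,0.003,0.125],"angular":[0,0,0]},{"xyz":[-0.002,0.003,0.125],"angular":[0,0,0]}])

```text
t: 29.0
eef_pos: [0.4848, -0.3731, 0.1279]
tcp_rot: [-2.32, -2.117, 0.0]
ft_force: [0.7, -0.8, -1.9]
gripper_width: 0.301
grip_force: 90.1
```

Call:
step_arm(deltas=[{"xyz":[0,0,0.008],"angular":[0,0,0]},{"xyz":[0,0,0.014],"angular":[0,0,0]},{"xyz":[0,0,0.014],"angular":[0,0,0]}])

```text
t: 29.25
eef_pos: [0.4849, -0.3732, 0.1247]
tcp_rot: [-2.32, -2.118, 0.0]
ft_force: [-0.1, -0.3, -0.8]
gripper_width: 0.3
grip_force: 90.1
```

Run:
```python
from fit import *
st()
```

```text
t 29.25 pos [ 0.4849 -0.3732  0.1247] psi 1.480 tilt [-0.  0.] F [-0.1 -0.3 -0.8] M [-0.021  0.022 -0.008] w 0.300 g 90.1 q1,q6 [-0.84 -0.75]
```

Call:
step_arm(deltas=[{"xyz":[0,0,0.006],"angular":[0,0,0]},{"xyz":[0,0,0.012],"angular":[0,0,0]},{"xyz":[0,0,0.016],"angular":[0,0,0]},{"xyz":[0,0,0.016],"angular":[0,0,0]}])

```text
t: 29.58
eef_pos: [0.485, -0.3734, 0.1215]
tcp_rot: [2.32, 2.118, -0.0]
ft_force: [-0.0, 0.6, 3.7]
gripper_width: 0.302
grip_force: 91.0
```

Run:
```python
from fit import *
st()
```

```text
t 29.58 pos [ 0.485  -0.3734  0.1215] psi 1.480 tilt [ 0.0003 -0.0005] F [-0.   0.6  3.7] M [0.187 0.223 0.024] w 0.302 g 91.0 q1,q6 [-0.84 -0.75]
```

Call:
step_arm(deltas=[{"xyz":[0,0,0.002],"angular":[0,0,0]},{"xyz":[0,0,0.002],"angular":[0,0,0]},{"xyz":[0,0,0],"angular":[0,0,0]},{"xyz":[0,0,0],"angular":[0,0,0]},{"xyz":[0,0,-0.1],"angular":[0,0,0]},{"xyz":[0,0,-0.25],"angular":[0,0,0]},{"xyz":[0,0,-0.4],"angular":[0,0,0]},{"xyz":[0,0,-0.55],"angular":[0,0,0]}], hand=110)

```text
t: 30.25
eef_pos: [0.4846, -0.3729, 0.2592]
tcp_rot: [-2.319, -2.117, -0.0]
ft_force: [0.3, -0.8, -0.7]
gripper_width: 0.566
grip_force: 0.0
```

Call:
step_arm(deltas=[{"xyz":[-0.2,-0.2,-0.5],"angular":[0,0,0]},{"xyz":[-0.8,-0.4,-0.5],"angular":[0,0,0]},{"xyz":[-0.8,-0.4,-0.5],"angular":[0,0,0]},{"xyz":[-0.8,-0.4,-0.5],"angular":[0,0,0]},{"xyz":[-0.8,-0.4,-0.5],"angular":[0,0,0]},{"xyz":[-0.8,-0.4,-0.5],"angular":[0,0,0]},{"xyz":[-0.8,-0.4,-0.5],"angular":[0,0,0]}])

```text
t: 30.83
eef_pos: [0.364, -0.5688, 0.3857]
tcp_rot: [2.321, 2.109, -0.007]
ft_force: [0.7, -0.5, 0.6]
gripper_width: 0.565
grip_force: 0.0
```

Run:
```python
from fit import *
import cv2
st()
t=snapshot("top")[:,:,::-1]; s=snapshot("side")[:,:,::-1]
cv2.imwrite("pics/topZ.png",t)
t0=cv2.imread("pics/top0.png"); hs=lambda i:cv2.cvtColor(np.ascontiguousarray(i),cv2.COLOR_BGR2HSV)
for n,(lo,hi),box in(("blue",(105,120),(250,266,462,486)),("yel",(22,32),(240,275,430,460)),("grn",(50,75),(240,270,400,428)),("big",(105,120),(285,315,462,510)),("purple",(135,160),(245,275,492,530))):
  for i in(t0,t):
    h=hs(i); a,b,c,d=box; m=(h[a:b,c:d,0]>=lo)&(h[a:b,c:d,0]<=hi)&(h[a:b,c:d,2]>190); v,u=np.nonzero(m); print(n,m.sum(),(u.mean()+c).round(1) if m.any() else 0,(v.mean()+a).round(1) if m.any() else 0)
d=np.abs(t.astype(int)-cv2.imread("pics/topA.png").astype(int)).sum(2)
print("rotator change vs topA",(d[160:245,100:285]>60).sum(),"rack/beaker vs 0",(np.abs(t.astype(int)-t0.astype(int)).sum(2)[145:200,320:402]>60).sum(),(np.abs(t.astype(int)-t0.astype(int)).sum(2)[300:342,338:380]>60).sum())
im=t.astype(int); m=(im[...,2]>120)&(im[...,1]<60)&(im[...,0]<60); m[:,300:]=0; m[:180]=0; m[225:]=0;m[:,:195]=0
v,u=np.nonzero(m); print("red",u.mean(),v.mean())
b=s[150:215,385:425]
print("side blue", [w2px("side",[.4845,-.3725,z]).round(1).tolist() for z in(.165,.085)])
h=hs(s); m=(h[...,0]>105)&(h[...,0]<120)&(h[...,1]>180)&(h[...,2]>90); m0=(lambda h:(h[...,0]>105)&(h[...,0]<120)&(h[...,1]>180)&(h[...,2]>90))(hs(cv2.imread("pics/side0.png")))
for mm in(m0,m):
  v,u=np.nonzero(mm[155:205,390:420]); print(len(u),u.mean()+390 if len(u) else 0,v.mean()+155 if len(v) else 0,v.min()+155 if len(v) else 0)
```

```text
t 30.83 pos [ 0.364  -0.5688  0.3857] psi 1.475 tilt [ 0.0003 -0.0068] F [ 0.7 -0.5  0.6] M [-0.027 -0.068  0.014] w 0.565 g 0.0 q1,q6 [-1.17 -1.07]
blue 152 476.4 257.1
blue 152 476.8 256.8
yel 699 445.7 258.0
yel 694 445.7 258.1
grn 134 413.4 252.0
grn 133 413.5 252.0
big 299 494.8 299.9
big 22 495.5 309.5
purple 136 518.9 259.4
purple 0 0 0
rotator change vs topA 3 rack/beaker vs 0 0 0
red 236.74193548387098 204.22043010752688
side blue [[405.2, 165.2], [400.3, 193.8]]
83 405.4578313253012 166.59036144578315 163
0 0 0 0
```

```bash
python3 -c "
from station import *
print(hand_in())"
```

```text
the job is handed in; nothing more can be done
None
```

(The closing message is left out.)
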